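Set up the dry bath: close up the blocks, fill the bead well, rack the spatulas

TASK

Get the dry bath ready. First push the two loose heating blocks along the heater's deck flush against its fixed end block, square and in one straight row without gaps; only then tip all the beads out of the scoop through the green funnel into the well, and stand the scoop back upright on its blue mat. Slide every spatula lying on the bench blade first and fully home into a slot of the white rack (whenever you like), and leave the other things on the bench where they are.

Things in the scene. Friction and masses are not known exactly. Their poses are not given: they have to be found in the camera images.
- heater: Dry-bath heater, fixed. Grey bare deck 320 x 150 mm without rims, surface at z = 20 mm; origin under the deck's centre at bench level, x along the deck. Its fixed aluminium block (64 x 46 x 55 mm) stands on the deck at the +x end, centred at x = +128, y = 0 (near face x = +96 mm); a white control box 85 mm tall stands behind it.
- block_a: Loose aluminium heating block with dark holes in its top, 64 mm along its x, 46 mm along its y, 55 mm tall, about 0.3 kg. Origin: centre of its underside. Starts on the heater's deck. Same as block_b; they may stand in either order, either way round.
- block_b: Loose aluminium heating block, exactly like block_a.
- well: Bead well, fixed: black base 110 x 110 x 10 mm; on it a narrow clear tube (inside diameter 48 mm, inside floor at z = 13 mm) that carries a wide green funnel from z = 85 mm (inside diameter 48 mm) to its mouth at z = 147 mm (inside diameter 142 mm, outside 148 mm). Origin: on the tube's axis, at bench level.
- mat: Flat blue mat, fixed, 170 x 130 x 4 mm (x, y, z): the scoop's place. Origin: centre of its underside, at bench level.
- scoop: Steel scoop, 0.2 kg, 80 mm wide (y). Floor 3 mm thick; walls 36 mm high at sides and back; open in front (-x): ramp from x = -30 mm up to the lip at x = -64, z = 14 mm. Origin: underside of the floor. Handle: black upright plate at the back, x +60 to +74 mm, 50 mm wide, top at z = 95 mm; grip it along the scoop's x at about z = 70 mm. Tipped 60 degrees front down it empties.
- spout (a point): Middle of the scoop's front lip (scoop frame x = -64, z = +14 mm).
- rack: White rack, fixed. Three slots side by side, blue marks on the roof above them, open to -x, at y = -75, 0, +75 mm. Origin: bench level under the middle slot's mouth; x points into the slots. Each is 55 mm wide, 77 mm deep (x 0 to +77), from z = 12 (floor) to 28 mm (roof underside; top at 36). The floor runs on in front as a ledge to x = -40 mm, carrying the handle.
- spatula1: Flat spatula, red handle, lying on the bench (may be absent), 0.08 kg. Steel blade 85 mm long (x 0 to +85), 45 mm wide, 5 mm thick; handle 80 mm long (x -80 to 0), 20 mm wide, 20 mm high (too high for a slot); undersides level. Origin: on the underside where blade meets handle; x points to the blade's tip, z up. Centre of mass near x = -10 mm.
- spatula1_tip (a point): Middle of the end of the red spatula's blade (x = +85 mm, half-way through its thickness).
- spatula2: Flat spatula, blue handle, lying on the bench (may be absent), 0.08 kg. Steel blade 85 mm long (x 0 to +85), 45 mm wide, 5 mm thick; handle 80 mm long (x -80 to 0), 20 mm wide, 20 mm high (too high for a slot); undersides level. Origin: on the underside where blade meets handle; x points to the blade's tip, z up. Centre of mass near x = -10 mm.
- spatula2_tip (a point): Middle of the end of the blue spatula's blade (x = +85 mm, half-way through its thickness).
- spatula3: Flat spatula, yellow handle, lying on the bench (may be absent), 0.08 kg. Steel blade 85 mm long (x 0 to +85), 45 mm wide, 5 mm thick; handle 80 mm long (x -80 to 0), 20 mm wide, 20 mm high (too high for a slot); undersides level. Origin: on the underside where blade meets handle; x points to the blade's tip, z up. Centre of mass near x = -10 mm.
- spatula3_tip (a point): Middle of the end of the yellow spatula's blade (x = +85 mm, half-way through its thickness).
- bead1: Brass-coloured thermal bead, a pill shape 26 mm long, 20 mm diameter, about 18 g, lying loose in the scoop at the start (may be absent). Origin: on its skin, half-way along; 10 mm below its axis as it lies at the start.
- bead2: Brass-coloured thermal bead, a pill shape 26 mm long, 20 mm diameter, about 18 g, lying loose in the scoop at the start (may be absent). Origin: on its skin, half-way along; 10 mm below its axis as it lies at the start.
- bead3: Brass-coloured thermal bead, a pill shape 26 mm long, 20 mm diameter, about 18 g, lying loose in the scoop at the start (may be absent). Origin: on its skin, half-way along; 10 mm below its axis as it lies at the start.
- bead4: Brass-coloured thermal bead, a pill shape 26 mm long, 20 mm diameter, about 18 g, lying loose in the scoop at the start (may be absent). Origin: on its skin, half-way along; 10 mm below its axis as it lies at the start.
- bead5: Brass-coloured thermal bead, a pill shape 26 mm long, 20 mm diameter, about 18 g, lying loose in the scoop at the start (may be absent). Origin: on its skin, half-way along; 10 mm below its axis as it lies at the start.
- bead6: Brass-coloured thermal bead, a pill shape 26 mm long, 20 mm diameter, about 18 g, lying loose in the scoop at the start (may be absent). Origin: on its skin, half-way along; 10 mm below its axis as it lies at the start.
- reagent_bottle: Amber reagent bottle, 60 mm diameter, 150 mm tall; a bystander standing loose on the bench. Origin: centre of its underside.
- specimen_jar: Clear specimen jar with a red cap, 56 mm diameter, 70 mm tall; a bystander standing loose on the bench. Origin: centre of its underside.
- slide_box: Orange slide box 100 x 80 x 35 mm; a bystander standing loose on the bench. Origin: centre of its underside.
- steel_pot: Steel cylinder, 64 mm diameter, 60 mm tall; a bystander standing loose on the bench. Origin: centre of its underside.
There are look-alikes about, which are no part of the job. Leave any purple look-alike of the spatula1 alone.

How it is judged:
On the way, in this order (a step that is already met when the one before it is completed fails the run):
1. both blocks stand flush in a straight row against the heater's end block (y of block_a in the frame of heater between -0.007 and 0.007 m and z of each of block_a, block_b in the frame of heater below 0.025 m and angle between the x axis of each of block_a, block_b and the x axis of heater, either way round below 0.07 rad and angle between each of block_a, block_b's own z axis and vertical below 0.06 rad and y of block_b in the frame of heater between -0.007 and 0.007 m and horizontal distance between block_a and block_b below 0.0675 m and x of any of block_a, block_b in the frame of heater above 0.0605 m), for 0.2 s.
2. the scoop is brought over the funnel (horizontal distance between spout and well below 0.1 m and height (world z) of scoop above 0.12 m), for 0.1 s.
3. all the beads have gone down the funnel into the tube (horizontal distance between each of bead1, bead2, bead3, bead4, bead5, bead6 and well below 0.027 m and height (world z) of each of bead1, bead2, bead3, bead4, bead5, bead6 below 0.092 m), for 0.2 s.
At the end, for the whole second after the job is handed in: Blocks on the deck in a row against the fixed block: gaps up to 3.5 mm, within 7 mm of the centre line and 0.07 rad of square; every bead in the tube; scoop upright within 45 mm of the mat's centre; every blade tip in a slot within 7 mm of its end; all at rest (all of step 1 and all of step 3 and linear speed of each of block_a, block_b, scoop, spatula1, spatula2, spatula3 below 0.02 m/s and horizontal distance between scoop and mat below 0.045 m and angle between scoop's own z axis and vertical below 0.08 rad and height (world z) of scoop below 0.012 m and x of spatula1_tip in the frame of rack between 0.07 and 0.082 m and y of spatula1_tip in the frame of rack between -0.11 and 0.11 m and height (world z) of each of spatula1_tip, spatula2_tip, spatula3_tip below 0.03 m and angle between each of spatula1, spatula2, spatula3's own z axis and vertical below 0.12 rad and x of spatula2_tip in the frame of rack between 0.07 and 0.082 m and y of spatula2_tip in the frame of rack between -0.11 and 0.11 m and x of spatula3_tip in the frame of rack between 0.07 and 0.082 m and y of spatula3_tip in the frame of rack between -0.11 and 0.11 m); the robot touches nothing.
It fails at once if the reagent bottle is knocked or moved by more than 30 mm (distance of reagent_bottle from where it was at the start of the episode above 0.03 m or angle between reagent_bottle's own z axis and vertical above 0.5 rad).
It fails at once if the specimen jar is knocked or moved by more than 30 mm (distance of specimen_jar from where it was at the start of the episode above 0.03 m or angle between specimen_jar's own z axis and vertical above 0.5 rad).
It fails at once if the slide box is knocked or moved by more than 30 mm (distance of slide_box from where it was at the start of the episode above 0.03 m or angle between slide_box's own z axis and vertical above 0.5 rad).
It fails at once if the steel pot is knocked or moved by more than 30 mm (distance of steel_pot from where it was at the start of the episode above 0.03 m or angle between steel_pot's own z axis and vertical above 0.5 rad).
Of bead1, bead2, bead3, bead4, bead5, bead6 only 4 to 6 are there at a start; the rules pass over those that are not, and their reading is None.
Of spatula1, spatula2, spatula3 only 2 to 3 are there at a start; the rules pass over those that are not, and their reading is None.
At some moment in a run one of block_a, block_b, spatula1, spatula2, spatula3 may be knocked a few centimetres aside while the robot is not near it.
It also fails if it takes over 208 s, if anything falls off the work surface, if the arm or the gripper's body presses on something with over 40 N, if the wrist force passes 120 N, or if a joint passes its speed limit or range.

ROBOT

A 7-joint arm with a two-finger parallel gripper is mounted at the origin on the work surface. World frame = base frame: x ahead of the robot, y to its left, z up, the work surface at z = 0. Lengths are in m, angles in rad, forces in N, time in s.
With the tool pointing down it reaches from about 0.35 to 0.9 m from the base axis. Payload 8.1 kg.
Tool frame: the origin (TCP) lies at the very end of the fingers, on their centre line; the grasp point (between the pads) lies 19 mm behind it; z points along the fingers, y is the direction in which the jaws open and shut (so a half turn about z gives the same grasp; the last joint's range is limited). The gripper opens to 92 mm and grips with 3 to 60 N. Pads are 19 mm wide; open, the fingers measure 130 mm over their backs; the gripper's body (75 mm by 190 mm) begins 47 mm behind the grasp point.
Start: joints at [-1.335, 0.434, 0.025, 1.573, -0.012, 1.134, -0.075], TCP at [0.208, 0.589, 0.227] pointing down, gripper open.
Joint ranges: [-2.62, 2.62], [-0.44, 2.09], [-1.27, 1.32], [0.08, 2.57], [-1.32, 4.46], [0.12, 2], [-2.74, 2.74]. Speed limits (rad/s): [2.22, 2.22, 3.01, 3.01, 3.14, 3.14, 3.14].

INTERFACE

Orientations are given as a rotation vector (axis times angle).
In Python, from cell import observe, get_image, sign_off gives the robot as it stands.
- The arm moves only by the tool arm_command, never from a script. Its argument "deltas" is a list of rows, each an object with "xyz": the shift along the tool's x, y, z in cm, a list of three; "turn": the turn about the tool's z in degrees; "jaw": the closure in counts, from 0 (fully open) to 255 (shut). A call has 1 to 5 rows; each row is the pose to reach, as a shift and turn from the pose measured when the call began, along the tool's axes at that moment; what a row does not reach only later rows make up. A row lasts 1/12 s, in which the tool goes at most 41.7 mm and 7.16 degrees, less where a joint would pass 70% of its speed; a pose out of reach is approached as far as the arm can. A call with a gripper value outside its range is refused whole. The fingers move at their own pace and stop on an object; "force" is the grip in N (left out, the last holds). Time passes only in rows, so rows that repeat a pose let the fingers close. It gives the time, the measured TCP pose, the force and the opening at its end, in the units of the state.
- observe(): the state, without advancing time (a new reading comes with each control period).
- get_image(name): name is "scene" or "top" or "wrist"; returns a dict with "frame" (480x640x3 uint8, red, green, blue), "depth" (480x640 float32, m along the optical axis (not along the pixel's ray), 0 where there is no reading), "camera_matrix" (3x3 intrinsics, pixels), "cam_to_world" (4x4, takes a point from camera to world coordinates). Camera axes: x right, y up, looking along -z (the intrinsics and any distortion apply to the point x, -y, -z); pixel columns grow to the right and rows downward; lengths in m; the calibration is good to about 2 mm. The wrist camera is an equidistant fisheye: a pixel r from the principal point sees the ray r / f radians off the axis. A picture is of the moment at which its call begins.
- sign_off(): hands the job in, once; it reports no verdict.
The state is a dict: "clock": time; "joints": joint angles; "dq": joint speeds; "joint_efforts": joint torques, N m; "position": TCP position; "ee_rot": TCP orientation; "force": force on the tool from outside, world axes, zero at the start; "ft_torque": the same for the moment, N m; "width": opening from 0.0 (shut) to 1.0 (fully open).
Only numpy, scipy, OpenCV 4.12 (cv2) and the standard library are available. Lean on these libraries where they do the work, as an engineer would, in place of code of your own. Each camera call takes 0.05 s, during which the arm holds its last target.

## Working session

There is one attempt and no reset: what is moved stays moved. The work goes in short steps, Python scripts to look and compute and a tool call to move; the robot and the scene stay as the last step left them, time stands still between calls to the robot, and variables do not carry over. Pictures are saved under pics/ and viewed, and the job is handed in when it is done.

Besides the shell and the picture viewer there is one more tool, called after "Request:" by a JSON object that holds its "name" and its "arguments", one argument or row to a line. arm_command: Moves the arm, as the interface text tells. Its arguments: {"type":"object","properties":{"deltas":{"type":"array","items":{"type":"object","properties":{"xyz":{"type":"array","items":{"type":"number"}},"turn":{"type":"number"},"jaw":{"type":"number"}}}},"force":{"type":"number"}},"required":["deltas"]}

```bash
ls; mkdir -p pics
python3 - <<'E'
from cell import observe,get_image
import cv2,numpy as np
print(observe())
for n in ['scene','top','wrist']:
    g=get_image(n); cv2.imwrite(f'pics/{n}0.png',g['frame'][:,:,::-1]); np.savez(f'{n}0.npz',**g)
    print(n,g['camera_matrix'],g['cam_to_world'].round(3),[k for k in g])
E
```

```text
pics
{'clock': 0.0, 'joints': array([-1.33461605,  0.43517182,  0.02495745,  1.57408981, -0.01160162,
        1.1340073 , -0.07512834]), 'dq': array([ 0.00097641,  0.00117314, -0.00090345, -0.00028674,  0.00160537,
        0.00076643, -0.0004359 ]), 'joint_efforts': array([ 7.90008398e-04, -6.67839789e+01,  9.85062830e-01, -3.14463508e+01,
       -6.05870923e-02,  4.28708049e-02,  1.49078505e-04]), 'position': array([0.20758582, 0.58897814, 0.2259794 ]), 'ee_rot': array([-5.29722842e-01, -3.09647918e+00,  2.39682895e-03]), 'force': array([-0.00637379, -0.54486154,  0.05380068]), 'ft_torque': array([-0.00530279, -0.00143257, -0.02348335]), 'width': 1.0014383706365535}
scene [[511.20309957   0.         318.93202564]
 [  0.         511.20309957 232.27611706]
 [  0.           0.           1.        ]] [[-0.65  -0.561  0.512  1.055]
 [ 0.759 -0.466  0.454  0.459]
 [-0.016  0.684  0.729  0.874]
 [ 0.     0.     0.     1.   ]] ['frame', 'depth', 'camera_matrix', 'cam_to_world']
top [[539.16896      0.         328.08593877]
 [  0.         539.16896    227.67803698]
 [  0.           0.           1.        ]] [[-0.014  0.995 -0.098  0.369]
 [-1.    -0.013  0.008 -0.041]
 [ 0.007  0.098  0.995  1.423]
 [ 0.     0.     0.     1.   ]] ['frame', 'depth', 'camera_matrix', 'cam_to_world']
wrist [[371.64829954   0.         320.73153616]
 [  0.         371.64829954 247.39644872]
 [  0.           0.           1.        ]] [[ 0.332 -0.903 -0.272  0.134]
 [ 0.943  0.318  0.098  0.613]
 [-0.002 -0.289  0.957  0.384]
 [ 0.     0.     0.     1.   ]] ['frame', 'depth', 'camera_matrix', 'cam_to_world']
```

View pics/scene0.png

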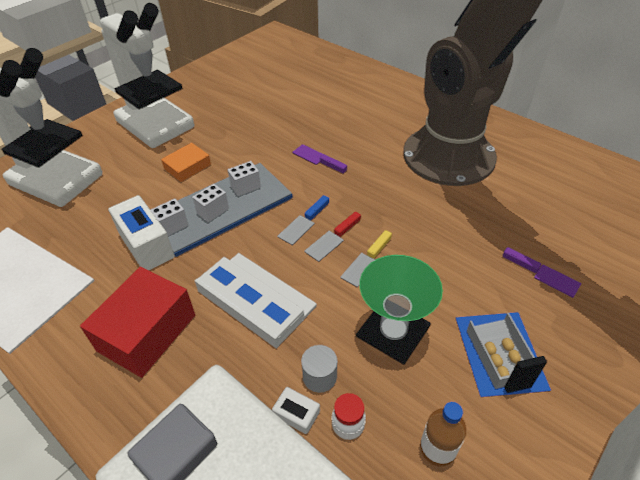

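View pics/top0.png

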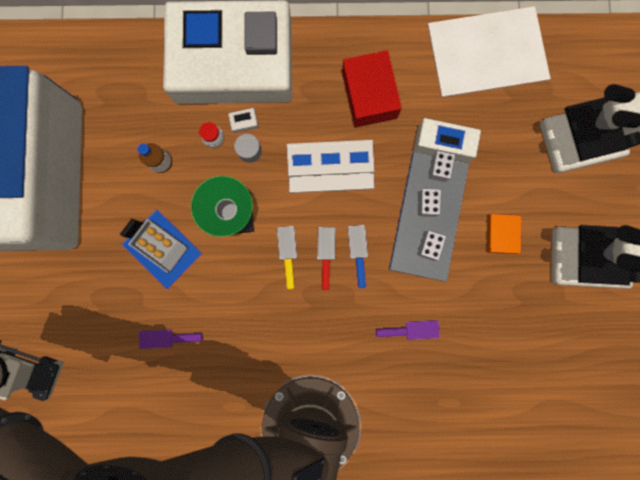

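View pics/wrist0.png

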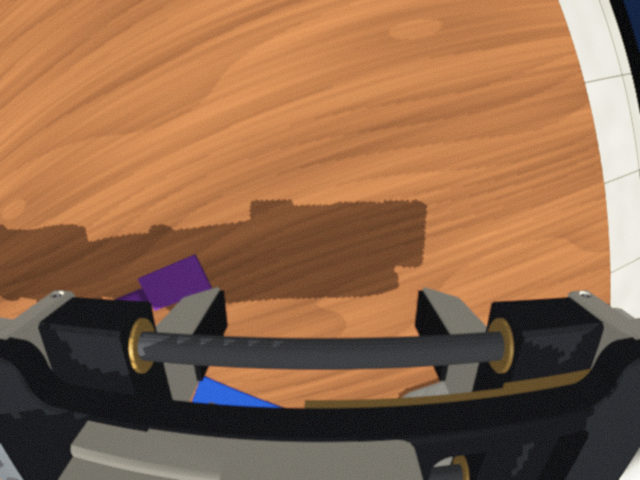

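Candidates (top view):
- Spatulas: yellow (290,260), red (326,258) and blue (360,255). Purple look-alikes at (170,338) and (410,330) stay put.
- Loose blocks: (433,245) and (430,202). The fixed block is (443,165), next to the control box.
- Well: (226,208). Mat with scoop: (160,248), 5–6 beads visible.
- Rack: (330,165), mouths facing the robot.

Next I measure.

```bash
cat > h.py <<'E'
import numpy as np,cv2
from scipy.spatial.transform import Rotation as R
from cell import observe,get_image
def cloud(g):
    K=g['camera_matrix'];d=g['depth'];v,u=np.mgrid[0:480,0:640]
    p=np.stack([(u-K[0,2])/K[0,0]*d,-(v-K[1,2])/K[1,1]*d,-d],-1)
    T=g['cam_to_world'];return p@T[:3,:3].T+T[:3,3]
def rayz(g,uv,z):
    K=g['camera_matrix'];T=g['cam_to_world'];uv=np.atleast_2d(uv).astype(float)
    d=np.stack([(uv[:,0]-K[0,2])/K[0,0],-(uv[:,1]-K[1,2])/K[1,1],-np.ones(len(uv))],-1)@T[:3,:3].T
    return T[:3,3]+d*((z-T[2,3])/d[:,2])[:,None]
def rect(P):  # xy pts m -> centre mm, sizes, angle of long side deg
    (c,s,a)=cv2.minAreaRect((P[:,:2]*1000).astype(np.float32))
    if s[0]<s[1]: s=(s[1],s[0]);a+=90
    return np.round(c,1),np.round(s,1),round((a+90)%180-90,1)
def hsv(g): return cv2.cvtColor(g['frame'],cv2.COLOR_RGB2HSV)
def comps(m,mn=20):
    n,l,s,c=cv2.connectedComponentsWithStats(m.astype(np.uint8))
    return [(l==i,s[i],c[i]) for i in range(1,n) if s[i,4]>=mn]
def tool():
    o=observe();r=R.from_rotvec(o['ee_rot']).as_matrix();return o,r
E
python3 - <<'E'
from h import *
g=dict(np.load('top0.npz'));P=cloud(g);H=hsv(g);z=P[...,2]
v,u=np.mgrid[0:480,0:640]
print('bench z',np.median(z[300:320,250:450]))
box=(u>385)&(u<485)&(v>110)&(v<285)
for nm,m in [('deck',box&(z>.015)&(z<.026)),('blk',box&(z>.068)&(z<.080)),('ctl',box&(z>.081)&(z<.09))]:
    for k,s,c in comps(m,60): print(nm,c.round(),s[4],rect(P[k]),np.median(z[k]).round(4))
rb=(u>275)&(u<385)&(v>130)&(v<200)
for nm,m in [('roof',rb&(z>.03)&(z<.042)),('ledge',rb&(z>.008)&(z<.017)),('bluemk',rb&(H[...,0]>100)&(H[...,0]<130)&(H[...,1]>120))]:
    for k,s,c in comps(m,30): print(nm,c.round(),s[4],rect(P[k]),np.median(z[k]).round(4))
sp=(v>215)&(v<300)&(u>265)&(u<385)
sat=H[...,1];
for nm,lo,hi in [('yel',22,35),('red',0,4),('blue',105,128)]:
    for k,s,c in comps(sp&(H[...,0]>=lo)&(H[...,0]<=hi)&(sat>170),40): print(nm,c.round(),s[4],rect(rayz(g,np.argwhere(k)[:,::-1],.02)),np.median(z[k]).round(4))
for k,s,c in comps(sp&(sat<60),60): print('blade',c.round(),s[4],rect(rayz(g,np.argwhere(k)[:,::-1],.005)))
mb=(u>110)&(u<210)&(v>200)&(v<295)
for k,s,c in comps(mb&(H[...,0]>100)&(H[...,0]<130)&(sat>120),60): print('mat',c.round(),s[4],rect(rayz(g,np.argwhere(k)[:,::-1],.004)))
k=(u<210)&(u>100)&(v<295)&(v>200)&(z>.085)&(z<.105);print('handle',rect(P[k]),k.sum(),P[k].mean(0))
k=mb&(z>.035)&(z<.045);print('walls',rect(P[k]),k.sum())
gr=(H[...,0]>45)&(H[...,0]<85)&(sat>100)&(v<260)
k=gr&(z>.143)&(z<.151); c,r=cv2.minEnclosingCircle((P[k][:,:2]*1000).astype(np.float32));print('rim',c,r)
for nm,uv in [('bottle',(145,152)),('jar',(209,132)),('pot',(247,147)),('slide',(505,234))]: print(nm,P[uv[1],uv[0]].round(3))
E
```

```text
bench z -0.0006984792682196428
deck [428. 219.] 4795 (array([ 536.8, -320.4]), array([322. , 152.3]), -12.9) 0.0194
blk [444. 162.] 516 (array([ 664.6, -347.1]), array([146.4,  72.5]), 74.8) 0.0741
blk [431. 201.] 455 (array([ 565.6, -314.4]), array([63.4, 46.9]), -2.7) 0.0743
blk [433. 245.] 459 (array([ 455. , -316.9]), array([63.9, 47.2]), -19.3) 0.0743
ctl [450. 137.] 1412 (array([ 727. , -364.9]), array([149.8,  76.2]), 76.8) 0.0848
roof [330. 157.] 2597 (array([690.4, -62. ]), array([224.9,  87.1]), -87.9) 0.0354
ledge [332. 182.] 1165 (array([629.7, -64. ]), array([224.1,  45.1]), -88.2) 0.0116
bluemk [330. 158.] 168 (array([534.5, -60.1]), array([332.4,  44.5]), -0.7) 0.0358
bluemk [359. 157.] 166 (array([ 691.2, -136. ]), array([45.2, 27.9]), -85.4) 0.0355
bluemk [302. 160.] 174 (array([532.8,  -1.2]), array([335. ,  46.8]), 5.8) 0.0355
yel [289. 274.] 216 (array([388.8,  49.8]), array([76.1, 19. ]), 4.9) 0.0188
red [325. 275.] 189 (array([385. , -43.8]), array([75.5, 17.5]), -2.9) 0.0189
blue [360. 272.] 161 (array([ 389.8, -135.2]), array([73.2, 14.4]), 4.1) 0.0193
blade [357. 241.] 548 (array([ 471.1, -130.2]), array([84.9, 45.1]), 3.7)
blade [286. 242.] 537 (array([471.6,  57.1]), array([83.4, 44.9]), 4.9)
blade [326. 243.] 539 (array([467.8, -46. ]), array([84.6, 44.7]), -0.9)
mat [167. 253.] 1333 (array([459.3, 386.8]), array([167.5, 126.7]), 44.9)
handle (array([528.7, 350.8]), array([231.8,  40.5]), -76.9) 161 [0.51017408 0.4229506  0.09626401]
walls (array([468.7, 389.9]), array([135.1,  80.5]), 53.6) 198
rim (550.8054809570312, 201.64102172851562) 73.35313415527344
bottle [0.683 0.386 0.147]
jar [0.752 0.249 0.07 ]
pot [0.715 0.153 0.058]
slide [ 0.483 -0.511  0.034]
```

Run:
```python
import cv2
a=cv2.imread('pics/top0.png');cv2.imwrite('pics/crop1.png',cv2.resize(a[110:300,100:500],(800,380),interpolation=cv2.INTER_CUBIC))
a=cv2.imread('pics/scene0.png');cv2.imwrite('pics/crop2.png',cv2.resize(a[290:420,440:580],(700,650),interpolation=cv2.INTER_CUBIC)[:600])
```

```text
(no output)
```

View pics/crop1.png

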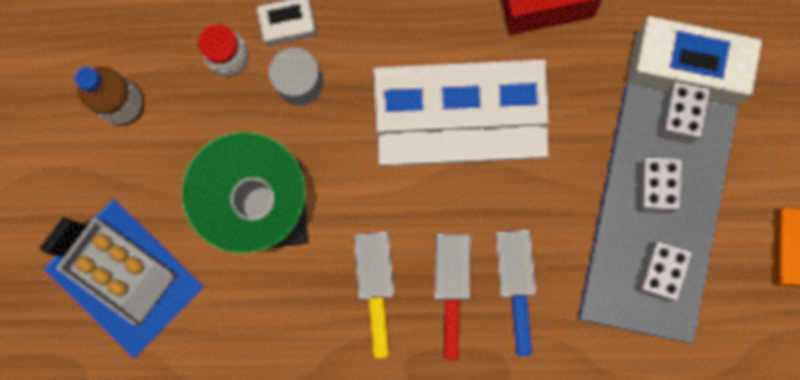

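View pics/crop2.png

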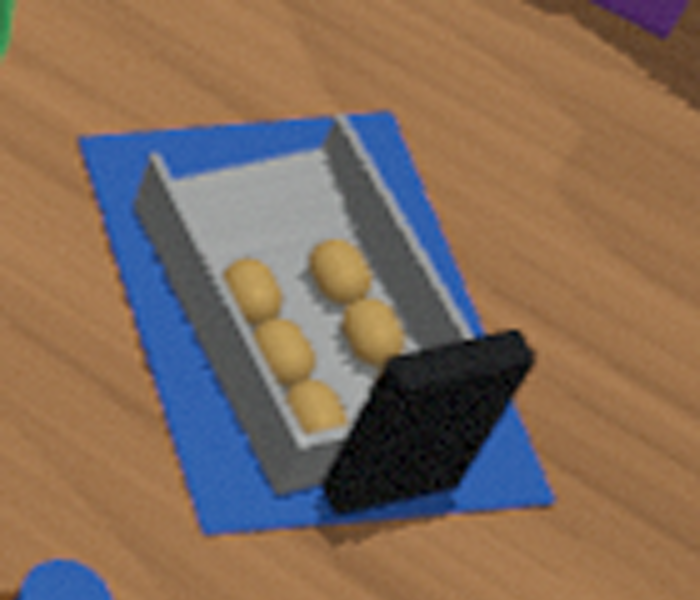

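Six beads; scoop mouth faces the robot/-y side and its handle faces the bottle. Choice confirmed: the blocks with 6 holes at (433,245) and (430,202), and the three non-purple spatulas. Planner helper next.

```bash
cat > plan.py <<'E'
import sys;from h import *
# usage: plan.py x y z(mm) yaw(tool-y heading deg) ; prints delta cm & turn
o,r=tool();p=o['position']*1000
yaw=np.degrees(np.arctan2(r[1,1],r[0,1]))
print('t',round(o['clock'],2),'tcp',p.round(1),'yaw',yaw.round(1),'tilt',np.degrees(np.arccos(-r[2,2])).round(2),'F',o['force'].round(1),'T',o['ft_torque'].round(2),'w mm',round(o['width']*92,1),'q',o['joints'].round(2))
a=list(map(float,sys.argv[1:]))
for i in range(0,len(a),4):
    d=(r.T@(np.array(a[i:i+3])-p))/10
    t=-((a[i+3]-yaw+180)%360-180); t2=t-180 if t>0 else t+180
    print('delta',d.round(2),'|d|',np.linalg.norm(d).round(1),'turn',round(t,1),'or',round(t2,1))
E
python3 plan.py 440 0 230 0  565.6 -314.4 150 77.1
python3 - <<'E'
from h import *
g=dict(np.load('top0.npz'));P=cloud(g);z=P[...,2]
v,u=np.mgrid[0:480,0:640];H=hsv(g)
# scoop handle: black, z>60
k=(u<165)&(u>105)&(v<250)&(v>200)&(z>.088)&(z<.1)&(H[...,2]<70)
for kk,s,c in comps(k,10): print('handle',c,rect(P[kk]),kk.sum(),P[kk].mean(0).round(4))
k=(u<210)&(u>110)&(v<290)&(v>200)&(z>.034)&(z<.044)&(H[...,2]>70)
for kk,s,c in comps(k,10): print('walls',c,rect(P[kk]),kk.sum())
rb=(u>275)&(u<385)&(v>130)&(v<200)
for kk,s,c in comps(rb&(H[...,0]>100)&(H[...,0]<130)&(H[...,1]>120)&(z>.03),30): print('mk',c,np.median(P[kk],0).round(4),rayz(g,c,.036).round(4))
E
```

```text
t 0.15 tcp [207.6 589.1 226.1] yaw 70.6 tilt 0.07 F [-0.1 -0.2  0.1] T [ 0.01 -0.06 -0.01] w mm 92.0 q [-1.33  0.44  0.02  1.57 -0.01  1.13 -0.08]
delta [-41.5  -47.83  -0.32] |d| 63.3 turn 70.6 or -109.4
delta [-63.8  -73.3    7.71] |d| 97.5 turn -6.5 or 173.5
handle [128.41304348 227.65217391] (array([507.1, 440.7]), array([47.2, 14.4]), -34.8) 92 [0.5059 0.4403 0.0956]
walls [145.68862275 241.4251497 ] (array([466.5, 387.4]), array([127.1,  81.1]), 53.5) 167
walls [176.        239.9047619] (array([478.5, 338. ]), array([42. ,  3.1]), 53.9) 21
mk [329.97515528 158.37267081] [ 0.6873 -0.0605  0.036 ] [[ 0.6874 -0.0605  0.036 ]]
mk [358.92546584 156.81987578] [ 0.6905 -0.1367  0.0355] [[ 0.6906 -0.1364  0.036 ]]
mk [301.64912281 159.46783626] [0.6855 0.0129 0.0356] [[0.6854 0.0137 0.036 ]]
```

Request:
{"name": "arm_command", "arguments": {
  "deltas": [
    {"xyz": [-20.5, -24, 0], "turn": -3},
    {"xyz": [-20.5, -24, 0], "turn": -3},
    {"xyz": [-20.5, -24, 0], "turn": -3},
    {"xyz": [-20.5, -24, 0], "turn": -3},
    {"xyz": [-20.5, -24, 0], "turn": -3}
  ],
  "force": 30
}}

```text
schema error: expected keys xyz, turn, jaw
```

```bash
python3 plan.py 565.6 -314.4 150 77.1
```

```text
t 0.15 tcp [207.6 589.1 226.1] yaw 70.6 tilt 0.07 F [-0.1 -0.2  0.1] T [ 0.01 -0.06 -0.01] w mm 92.0 q [-1.33  0.44  0.02  1.57 -0.01  1.13 -0.08]
delta [-63.8  -73.3    7.71] |d| 97.5 turn -6.5 or 173.5
```

Request:
{"name": "arm_command", "arguments": {
  "deltas": [
    {"xyz": [-20.5, -24, 0], "turn": -3, "jaw": 0},
    {"xyz": [-20.5, -24, 0], "turn": -3, "jaw": 0},
    {"xyz": [-20.5, -24, 0], "turn": -3, "jaw": 0},
    {"xyz": [-20.5, -24, 0], "turn": -3, "jaw": 0},
    {"xyz": [-20.5, -24, 0], "turn": -3, "jaw": 0}
  ],
  "force": 30
}}

```text
clock: 0.57
position: [0.2828, 0.3929, 0.2263]
ee_rot: [-0.448, -3.109, 0.002]
force: [1.3, -0.5, 0.7]
width: 1.0
```

```bash
python3 plan.py 565.6 -314.4 150 77.1
```

```text
t 0.57 tcp [282.8 392.9 226.3] yaw 73.6 tilt 0.09 F [ 1.3 -0.5  0.7] T [ 0.04 -0.07  0.05] w mm 92.0 q [-1.1   0.21  0.05  1.91 -0.01  1.03  0.24]
delta [-47.11 -59.85   7.72] |d| 76.6 turn -3.5 or 176.5
```

Request:
{"name": "arm_command", "arguments": {
  "deltas": [
    {"xyz": [-12.5, -16, 0], "turn": -3.5, "jaw": 0},
    {"xyz": [-12.5, -16, 0], "turn": -3.5, "jaw": 0},
    {"xyz": [-12.5, -16, 0], "turn": -3.5, "jaw": 0},
    {"xyz": [-12.5, -16, 0], "turn": -3.5, "jaw": 0},
    {"xyz": [-12.5, -16, 0], "turn": -3.5, "jaw": 0}
  ]
}}

```text
clock: 0.98
position: [0.3578, 0.2017, 0.2266]
ee_rot: [-0.354, -3.121, 0.002]
force: [0.8, 0.4, 0.2]
width: 1.0
```

Request:
{"name": "arm_command", "arguments": {
  "deltas": [
    {"xyz": [-12.5, -16, 0], "turn": 0, "jaw": 0},
    {"xyz": [-12.5, -16, 0], "turn": 0, "jaw": 0},
    {"xyz": [-12.5, -16, 0], "turn": 0, "jaw": 0},
    {"xyz": [-12.5, -16, 0], "turn": 0, "jaw": 0},
    {"xyz": [-12.5, -16, 0], "turn": 0, "jaw": 0}
  ]
}}

```text
clock: 1.4
position: [0.4442, 0.0153, 0.227]
ee_rot: [0.355, 3.121, -0.002]
force: [1.1, 0.4, -0.3]
width: 0.999
```

Request:
{"name": "arm_command", "arguments": {
  "deltas": [
    {"xyz": [-12.5, -16, 0], "turn": 0, "jaw": 0},
    {"xyz": [-12.5, -16, 0], "turn": 0, "jaw": 0},
    {"xyz": [-12.5, -16, 0], "turn": 0, "jaw": 0},
    {"xyz": [-12.5, -16, 0], "turn": 0, "jaw": 0},
    {"xyz": [-12.5, -16, 0], "turn": 0, "jaw": 0}
  ]
}}

```text
clock: 1.82
position: [0.5306, -0.171, 0.2271]
ee_rot: [0.355, 3.121, -0.002]
force: [1.0, 0.2, -0.1]
width: 1.002
```

```bash
python3 plan.py 565.6 -314.4 110 80  565.6 -314.4 45 80
python3 - <<'E'
from h import *
g=get_image('top');cv2.imwrite('pics/t2.png',g['frame'][:,:,::-1])
E
```

```text
t 1.82 tcp [ 530.6 -171.   227.1] yaw 77.0 tilt 0.08 F [ 1.   0.2 -0.1] T [ 0.08 -0.04  0.02] w mm 92.2 q [-0.17  0.34  0.51  1.77 -0.19  1.08  1.75]
delta [ -6.63 -13.17  11.74] |d| 18.8 turn -3.0 or 177.0
delta [ -6.62 -13.16  18.24] |d| 23.4 turn -3.0 or 177.0
```

View pics/t2.png

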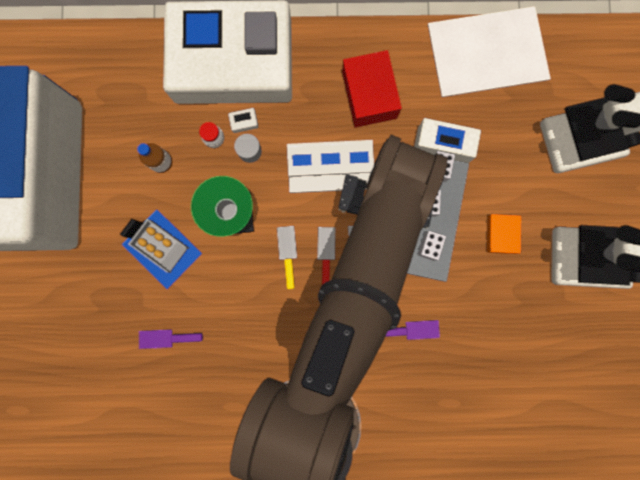

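Request:
{"name": "arm_command", "arguments": {
  "deltas": [
    {"xyz": [-6.6, -13.2, 4], "turn": -5, "jaw": 0},
    {"xyz": [-6.6, -13.2, 8], "turn": -5, "jaw": 0},
    {"xyz": [-6.6, -13.2, 11], "turn": -5, "jaw": 0},
    {"xyz": [-6.6, -13.2, 11], "turn": -5, "jaw": 0},
    {"xyz": [-6.6, -13.2, 11], "turn": -5, "jaw": 0}
  ]
}}

```text
clock: 2.28
position: [0.5654, -0.3258, 0.1159]
ee_rot: [0.23, 3.132, -0.011]
force: [0.2, 0.4, 0.9]
width: 0.997
```

```bash
python3 plan.py 565.6 -314.4 45 82
```

```text
t 2.28 tcp [ 565.4 -325.8  115.9] yaw 81.6 tilt 0.41 F [0.2 0.4 0.9] T [ 0.12  0.04 -0.01] w mm 91.7 q [ 0.14  0.61  0.46  1.66 -0.31  0.95  2.13]
delta [0.16 1.18 7.08] |d| 7.2 turn -0.4 or 179.6
```

Request:
{"name": "arm_command", "arguments": {
  "deltas": [
    {"xyz": [0.1, 1.2, 3.5], "turn": 0, "jaw": 0},
    {"xyz": [0.1, 1.2, 6.8], "turn": 0, "jaw": 0},
    {"xyz": [0.1, 1.2, 6.8], "turn": 0, "jaw": 0},
    {"xyz": [0.1, 1.2, 6.8], "turn": 0, "jaw": 0},
    {"xyz": [0.1, 1.2, 6.8], "turn": 0, "jaw": 255}
  ],
  "force": 25
}}

```text
clock: 2.7
position: [0.567, -0.3149, 0.0496]
ee_rot: [0.23, 3.131, -0.013]
force: [0.2, -1.0, 1.0]
width: 0.966
```

Request:
{"name": "arm_command", "arguments": {
  "deltas": [
    {"xyz": [0, 0, 0], "turn": 0, "jaw": 255},
    {"xyz": [0, 0, 0], "turn": 0, "jaw": 255},
    {"xyz": [0, 0, 0], "turn": 0, "jaw": 255},
    {"xyz": [0, 0, 0], "turn": 0, "jaw": 255},
    {"xyz": [0, 0, 0], "turn": 0, "jaw": 255}
  ]
}}

```text
clock: 3.12
position: [0.5673, -0.315, 0.0503]
ee_rot: [0.23, 3.13, -0.013]
force: [-1.0, 0.5, 0.6]
width: 0.616
```

```bash
python3 plan.py 565.6 -314.4 45 77.1
```

```text
t 3.12 tcp [ 567.3 -315.    50.3] yaw 81.6 tilt 0.51 F [-1.   0.5  0.6] T [-0.01  0.05  0.03] w mm 56.6 q [ 0.15  0.68  0.42  1.72 -0.35  0.82  2.15]
delta [0.18 0.03 0.53] |d| 0.6 turn 4.5 or -175.5
```

Request:
{"name": "arm_command", "arguments": {
  "deltas": [
    {"xyz": [0, 0, 0.3], "turn": 0, "jaw": 255},
    {"xyz": [0, 0, 0.3], "turn": 0, "jaw": 255},
    {"xyz": [0, 0, 0.3], "turn": 0, "jaw": 255},
    {"xyz": [0, 0, 0.3], "turn": 0, "jaw": 255},
    {"xyz": [0, 0, 0.3], "turn": 0, "jaw": 255}
  ]
}}

```text
clock: 3.53
position: [0.5676, -0.3147, 0.0473]
ee_rot: [0.23, 3.129, -0.012]
force: [0.7, 1.1, 2.1]
width: 0.51
```

```bash
python3 plan.py 599.2 -334.7 45 77.1
python3 - <<'E'
from h import *
a=np.radians(-12.9)
for x in (60,64): print(np.array([536.8,-320.4])+x*np.array([np.cos(a),np.sin(a)]))
g=get_image('wrist');cv2.imwrite('pics/w1.png',g['frame'][:,:,::-1])
g=get_image('scene');cv2.imwrite('pics/s1.png',g['frame'][:,:,::-1])
E
```

```text
t 3.53 tcp [ 567.6 -314.7   47.3] yaw 81.6 tilt 0.5 F [0.7 1.1 2.1] T [ 0.54 -0.25  0.03] w mm 46.9 q [ 0.15  0.68  0.42  1.72 -0.35  0.81  2.15]
delta [-3.42 -1.52  0.25] |d| 3.8 turn 4.5 or -175.5
[ 595.28567165 -333.79500696]
[ 599.18471643 -334.68800742]
```

View pics/w1.png

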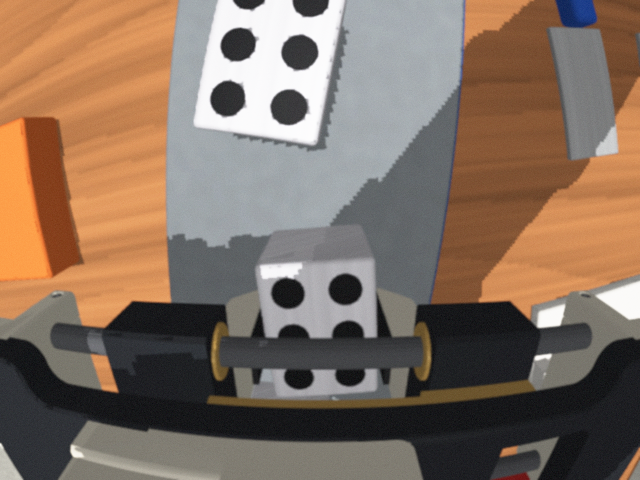

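View pics/s1.png

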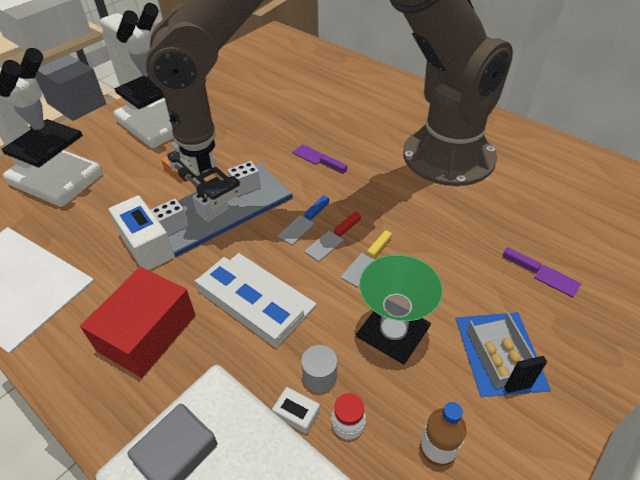

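```bash
python3 plan.py 594 -333.6 48 77.1
```

```text
t 3.63 tcp [ 567.6 -314.7   47.3] yaw 81.6 tilt 0.5 F [0.1 2.2 2.2] T [ 0.6  -0.29  0.01] w mm 46.8 q [ 0.15  0.68  0.42  1.72 -0.35  0.81  2.15]
delta [-2.89 -1.49 -0.05] |d| 3.3 turn 4.5 or -175.5
```

Request:
{"name": "arm_command", "arguments": {
  "deltas": [
    {"xyz": [-0.6, -0.4, -0.1], "turn": 1.5, "jaw": 255},
    {"xyz": [-1.2, -0.8, -0.1], "turn": 3, "jaw": 255},
    {"xyz": [-1.8, -1.2, -0.1], "turn": 4.5, "jaw": 255},
    {"xyz": [-2.4, -1.5, -0.1], "turn": 4.5, "jaw": 255},
    {"xyz": [-2.9, -1.5, -0.1], "turn": 4.5, "jaw": 255}
  ]
}}

```text
clock: 4.05
position: [0.5942, -0.3353, 0.0481]
ee_rot: [0.354, 3.118, -0.014]
force: [-1.1, 0.4, -3.2]
width: 0.512
```

```bash
python3 plan.py 604 -335.8 47.5 77.1
```

```text
t 4.05 tcp [ 594.2 -335.3   48.1] yaw 77.0 tilt 0.55 F [-1.1  0.4 -3.2] T [ 0.04 -0.05  0.06] w mm 47.1 q [ 0.16  0.73  0.44  1.63 -0.37  0.87  2.09]
delta [-0.96  0.17  0.07] |d| 1.0 turn -0.1 or 179.9
```

Request:
{"name": "arm_command", "arguments": {
  "deltas": [
    {"xyz": [-0.3, 0.1, 0], "turn": 0, "jaw": 255},
    {"xyz": [-0.6, 0.1, 0.1], "turn": 0, "jaw": 255},
    {"xyz": [-0.9, 0.1, 0.15], "turn": 0, "jaw": 255},
    {"xyz": [-1.0, 0.1, 0.15], "turn": 0, "jaw": 255},
    {"xyz": [-1.1, 0.1, 0.15], "turn": 0, "jaw": 255}
  ]
}}

```text
clock: 4.47
position: [0.6003, -0.3351, 0.0471]
ee_rot: [-0.355, -3.116, 0.007]
force: [-22.7, 11.8, 22.3]
width: 0.503
```

```bash
python3 plan.py 604 -335.8 47.5 77.1;python3 - <<'E'
from h import *
g=get_image('top');cv2.imwrite('pics/t3.png',cv2.resize(g['frame'][110:290,370:500,::-1],None,fx=3,fy=3))
E
```

```text
t 4.47 tcp [ 600.3 -335.1   47.1] yaw 77.0 tilt 0.41 F [-22.7  11.8  22.3] T [2.69 4.57 0.19] w mm 46.3 q [ 0.16  0.74  0.44  1.6  -0.37  0.89  2.08]
delta [-0.38  0.02 -0.04] |d| 0.4 turn -0.1 or 179.9
```

View pics/t3.png

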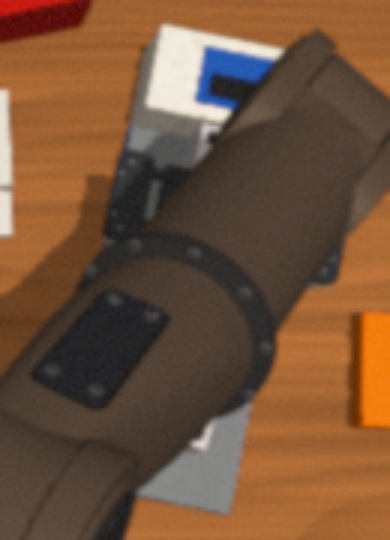

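Request:
{"name": "arm_command", "arguments": {
  "deltas": [
    {"xyz": [0, 0, 0], "turn": 0, "jaw": 60},
    {"xyz": [0, 0, 0], "turn": 0, "jaw": 60},
    {"xyz": [0, 0, 0], "turn": 0, "jaw": 60},
    {"xyz": [0, 0, 0], "turn": 0, "jaw": 60},
    {"xyz": [0, 0, -2], "turn": 0, "jaw": 60}
  ]
}}

```text
clock: 4.93
position: [0.5991, -0.3336, 0.0638]
ee_rot: [-0.354, -3.111, 0.004]
force: [-0.9, 0.6, -0.0]
width: 0.76
```

Request:
{"name": "arm_command", "arguments": {
  "deltas": [
    {"xyz": [0, 0, -4], "turn": 0, "jaw": 40},
    {"xyz": [0, 0, -6.5], "turn": 0, "jaw": 20},
    {"xyz": [0, 0, -6.5], "turn": 0, "jaw": 20},
    {"xyz": [0, 0, -6.5], "turn": 0, "jaw": 20},
    {"xyz": [0, 0, -6.5], "turn": 0, "jaw": 20}
  ]
}}

```text
clock: 5.35
position: [0.5998, -0.3331, 0.1283]
ee_rot: [-0.353, -3.111, 0.004]
force: [-0.4, -0.2, -0.9]
width: 0.92
```

```bash
python3 plan.py 455 -316.9 100 72
python3 - <<'E'
from h import *
g=get_image('scene');cv2.imwrite('pics/s2.png',cv2.resize(g['frame'][130:290,80:330,::-1],None,fx=3,fy=3))
E
```

```text
t 5.35 tcp [ 599.8 -333.1  128.3] yaw 77.0 tilt 0.61 F [-0.4 -0.2 -0.9] T [ 0.07  0.   -0.05] w mm 84.7 q [ 0.13  0.66  0.49  1.54 -0.33  1.04  2.05]
delta [14.45 -1.66  2.98] |d| 14.8 turn 5.0 or -175.0
```

View pics/s2.png

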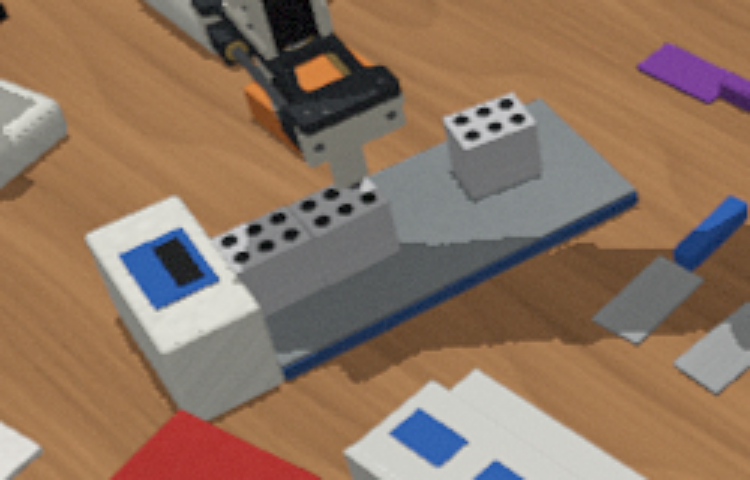

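The scene view shows the first block flush with the fixed block in a straight line. Now the second block.

Request:
{"name": "arm_command", "arguments": {
  "deltas": [
    {"xyz": [4, -0.5, 0], "turn": 2, "jaw": 0},
    {"xyz": [8, -1, 0], "turn": 5, "jaw": 0},
    {"xyz": [12, -1.7, 0], "turn": 5, "jaw": 0},
    {"xyz": [14.4, -1.7, 0], "turn": 5, "jaw": 0},
    {"xyz": [14.4, -1.7, 0], "turn": 5, "jaw": 0}
  ]
}}

```text
clock: 5.82
position: [0.4486, -0.3164, 0.128]
ee_rot: [-0.495, -3.085, 0.001]
force: [0.2, -0.7, -0.1]
width: 0.997
```

```bash
python3 plan.py 455 -316.9 47 72
python3 - <<'E'
from h import *
g=get_image('wrist');cv2.imwrite('pics/w2.png',g['frame'][:,:,::-1])
E
```

```text
t 5.82 tcp [ 448.6 -316.4  128. ] yaw 71.8 tilt 0.98 F [ 0.2 -0.7 -0.1] T [-0.02 -0.02 -0.01] w mm 91.7 q [ 0.13  0.46  0.54  1.9  -0.29  0.88  2.06]
delta [-0.76  0.18  8.09] |d| 8.1 turn -0.2 or 179.8
```

View pics/w2.png

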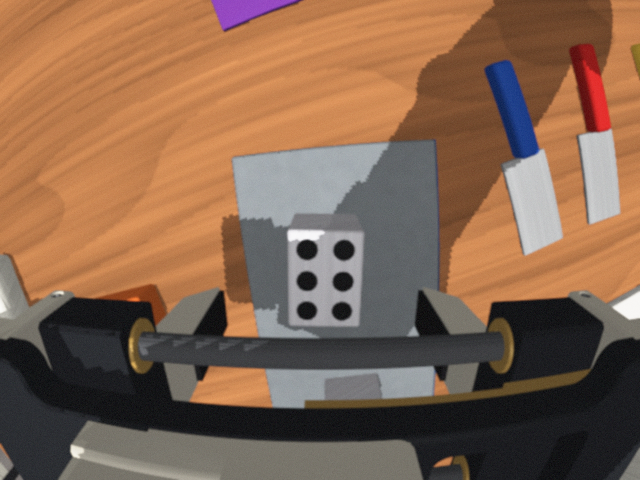

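Request:
{"name": "arm_command", "arguments": {
  "deltas": [
    {"xyz": [-0.7, 0.2, 3.5], "turn": 0, "jaw": 0},
    {"xyz": [-0.7, 0.2, 7], "turn": 0, "jaw": 0},
    {"xyz": [-0.7, 0.2, 8.0], "turn": 0, "jaw": 0},
    {"xyz": [-0.7, 0.2, 8.0], "turn": 0, "jaw": 100},
    {"xyz": [-0.7, 0.2, 8.0], "turn": 0, "jaw": 255}
  ]
}}

```text
clock: 6.28
position: [0.4582, -0.3168, 0.0482]
ee_rot: [-0.492, -3.087, 0.002]
force: [0.2, -0.4, 0.1]
width: 0.9
```

Request:
{"name": "arm_command", "arguments": {
  "deltas": [
    {"xyz": [0, 0, 0], "turn": 0, "jaw": 255},
    {"xyz": [0, 0, 0], "turn": 0, "jaw": 255},
    {"xyz": [0, 0, 0], "turn": 0, "jaw": 255},
    {"xyz": [0, 0, 0], "turn": 0, "jaw": 255},
    {"xyz": [0, 0, 0], "turn": 0, "jaw": 255}
  ]
}}

```text
clock: 6.7
position: [0.4586, -0.317, 0.0488]
ee_rot: [-0.492, -3.088, 0.002]
force: [-0.1, -0.1, 0.5]
width: 0.54
```

Request:
{"name": "arm_command", "arguments": {
  "deltas": [
    {"xyz": [0, 0, 0], "turn": 0, "jaw": 255},
    {"xyz": [0, 0, 0], "turn": 0, "jaw": 255},
    {"xyz": [0, 0, 0], "turn": 0, "jaw": 255},
    {"xyz": [0, 0, 0], "turn": 0, "jaw": 255},
    {"xyz": [0, 0, 0], "turn": 0, "jaw": 255}
  ]
}}

```text
clock: 7.12
position: [0.4585, -0.3169, 0.0489]
ee_rot: [-0.492, -3.088, 0.002]
force: [-0.2, 0.6, 2.7]
width: 0.497
```

```bash
python3 plan.py 525 -319.3 47.5 77.1
```

```text
t 7.12 tcp [ 458.5 -316.9   48.9] yaw 71.9 tilt 0.86 F [-0.2  0.6  2.7] T [ 0.26  0.04 -0.05] w mm 45.8 q [ 0.18  0.58  0.47  1.94 -0.37  0.72  2.12]
delta [-6.39  1.84  0.04] |d| 6.7 turn -5.2 or 174.8
```

```bash
python3 plan.py 529 -318.8 50 77.1 541 -321.6 48.5 77.1
```

```text
t 7.12 tcp [ 458.5 -316.9   48.9] yaw 71.9 tilt 0.86 F [-0.2  0.6  2.7] T [ 0.26  0.04 -0.05] w mm 45.8 q [ 0.18  0.58  0.47  1.94 -0.37  0.72  2.12]
delta [-6.76  2.01 -0.21] |d| 7.1 turn -5.2 or 174.8
delta [-7.99  2.12 -0.08] |d| 8.3 turn -5.2 or 174.8
```

Request:
{"name": "arm_command", "arguments": {
  "deltas": [
    {"xyz": [-1.6, 0.5, -0.2], "turn": -1.7, "jaw": 255},
    {"xyz": [-3.2, 1.0, -0.2], "turn": -3.5, "jaw": 255},
    {"xyz": [-4.8, 1.5, -0.2], "turn": -5.2, "jaw": 255},
    {"xyz": [-6.4, 1.9, -0.2], "turn": -5.2, "jaw": 255},
    {"xyz": [-6.8, 2.0, -0.2], "turn": -5.2, "jaw": 255}
  ]
}}

```text
clock: 7.53
position: [0.5322, -0.3183, 0.0495]
ee_rot: [-0.348, -3.109, 0.0]
force: [1.2, 1.0, -2.9]
width: 0.501
```

```bash
python3 plan.py 541.5 -321.7 48.5 77.1
```

```text
t 7.53 tcp [ 532.2 -318.3   49.5] yaw 77.2 tilt 0.77 F [ 1.2  1.  -2.9] T [-0.   -0.04  0.04] w mm 46.0 q [ 0.16  0.65  0.44  1.78 -0.36  0.81  2.12]
delta [-0.99 -0.12  0.09] |d| 1.0 turn 0.1 or -179.9
```

Request:
{"name": "arm_command", "arguments": {
  "deltas": [
    {"xyz": [-0.2, -0.1, 0.1], "turn": 0, "jaw": 255},
    {"xyz": [-0.4, -0.1, 0.1], "turn": 0, "jaw": 255},
    {"xyz": [-0.6, -0.1, 0.1], "turn": 0, "jaw": 255},
    {"xyz": [-0.8, -0.1, 0.1], "turn": 0, "jaw": 255},
    {"xyz": [-1.0, -0.1, 0.1], "turn": 0, "jaw": 255}
  ]
}}

```text
clock: 7.95
position: [0.5382, -0.3214, 0.0488]
ee_rot: [-0.35, -3.104, -0.002]
force: [-13.9, 5.0, 20.3]
width: 0.497
```

```bash
python3 plan.py 541.5 -321.7 48.5 77.1
```

```text
t 7.95 tcp [ 538.2 -321.4   48.8] yaw 77.1 tilt 1.04 F [-13.9   5.   20.3] T [1.32 3.19 0.07] w mm 45.8 q [ 0.16  0.67  0.44  1.75 -0.36  0.82  2.12]
delta [-0.33  0.04  0.02] |d| 0.3 turn 0.0 or -180.0
```

Contact made near the predicted stop. I add a touch more push, then release and lift.

Request:
{"name": "arm_command", "arguments": {
  "deltas": [
    {"xyz": [-0.3, 0, 0], "turn": 0, "jaw": 255},
    {"xyz": [-0.4, 0, 0], "turn": 0, "jaw": 255},
    {"xyz": [-0.1, 0, 0], "turn": 0, "jaw": 60},
    {"xyz": [-0.1, 0, 0], "turn": 0, "jaw": 60},
    {"xyz": [-0.1, 0, 0], "turn": 0, "jaw": 60}
  ]
}}

```text
clock: 8.37
position: [0.5388, -0.3219, 0.0488]
ee_rot: [-0.351, -3.104, -0.002]
force: [0.2, 0.1, -0.9]
width: 0.665
```

Request:
{"name": "arm_command", "arguments": {
  "deltas": [
    {"xyz": [0, 0, -1], "turn": 0, "jaw": 60},
    {"xyz": [0, 0, -4], "turn": 0, "jaw": 60},
    {"xyz": [0, 0, -8], "turn": 0, "jaw": 60},
    {"xyz": [0, 0, -9], "turn": 0, "jaw": 60},
    {"xyz": [0, 0, -9], "turn": 0, "jaw": 60}
  ]
}}

```text
clock: 8.78
position: [0.5425, -0.324, 0.1434]
ee_rot: [-0.352, -3.111, 0.002]
force: [-0.2, -0.4, 0.2]
width: 0.763
```

```bash
python3 plan.py 388 -135 140 94
python3 - <<'E'
from h import *
g=get_image('scene');cv2.imwrite('pics/s3.png',cv2.resize(g['frame'][130:290,80:330,::-1],None,fx=3,fy=3))
E
```

```text
t 8.78 tcp [ 542.5 -324.   143.4] yaw 77.1 tilt 0.64 F [-0.2 -0.4  0.2] T [-0.02 -0.08  0.02] w mm 70.2 q [ 0.12  0.56  0.5   1.67 -0.3   1.    2.07]
delta [19.28 14.96  0.5 ] |d| 24.4 turn -16.9 or 163.1
```

View pics/s3.png

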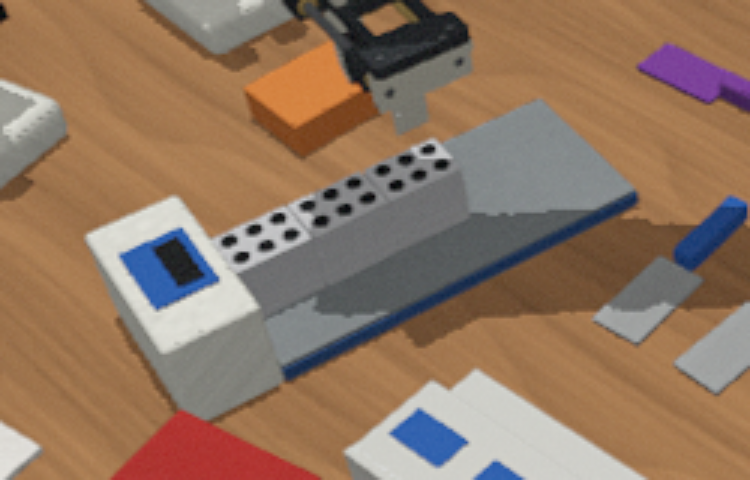

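The picture shows the three blocks in one straight row at (340,190). Next is the blue spatula.

Request:
{"name": "arm_command", "arguments": {
  "deltas": [
    {"xyz": [3.2, 2.5, 0], "turn": -6, "jaw": 110},
    {"xyz": [6.4, 5, 0], "turn": -12, "jaw": 110},
    {"xyz": [9.5, 7.5, 0], "turn": -16.5, "jaw": 110},
    {"xyz": [12.7, 10, 0], "turn": -16.5, "jaw": 110},
    {"xyz": [15.5, 12.5, 0], "turn": -16.5, "jaw": 110}
  ]
}}

```text
clock: 9.25
position: [0.4156, -0.1649, 0.142]
ee_rot: [0.098, -3.124, -0.004]
force: [-0.2, 0.7, 0.0]
width: 0.569
```

```bash
python3 plan.py 393.8 -135.2 80 93.7
python3 - <<'E'
from h import *
g=get_image('top');cv2.imwrite('pics/t4.png',g['frame'][:,:,::-1])
E
```

```text
t 9.25 tcp [ 415.6 -164.9  142. ] yaw 93.6 tilt 0.93 F [-0.2  0.7  0. ] T [ 0.14 -0.01  0.02] w mm 52.4 q [-0.1   0.27  0.44  2.11 -0.15  0.81  2.06]
delta [1.89 3.09 6.24] |d| 7.2 turn -0.1 or 179.9
```

View pics/t4.png

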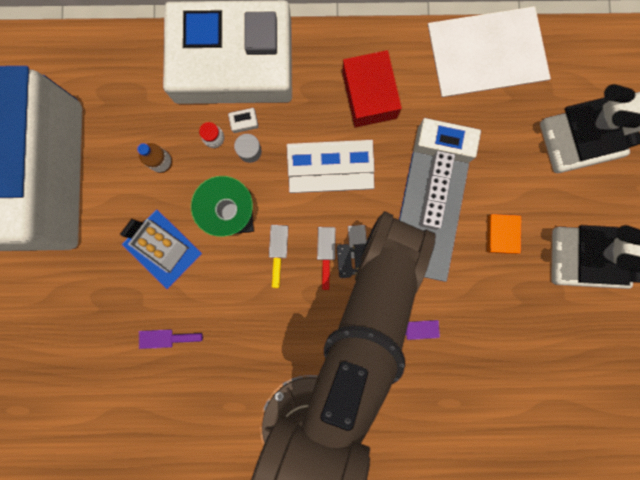

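The row is straight at (440,190). The yellow spatula has been knocked to (277,255), so I'll re-measure it. Continuing with blue.

Request:
{"name": "arm_command", "arguments": {
  "deltas": [
    {"xyz": [1.9, 3.1, 3], "turn": 0, "jaw": 110},
    {"xyz": [1.9, 3.1, 6], "turn": 0, "jaw": 110},
    {"xyz": [1.9, 3.1, 9], "turn": 0, "jaw": 110},
    {"xyz": [1.9, 3.1, 10], "turn": 0, "jaw": 110},
    {"xyz": [1.9, 3.1, 10], "turn": 0, "jaw": 110}
  ]
}}

```text
clock: 9.72
position: [0.3849, -0.1278, 0.0391]
ee_rot: [0.102, -3.112, -0.013]
force: [0.1, 0.4, 1.3]
width: 0.569
```

```bash
python3 plan.py 393.8 -135.2 4 93.7
python3 - <<'E'
from h import *
g=get_image('wrist');cv2.imwrite('pics/w3.png',g['frame'][:,:,::-1])
E
```

```text
t 9.72 tcp [ 384.9 -127.8   39.1] yaw 93.8 tilt 1.65 F [0.1 0.4 1.3] T [ 0.05 -0.02 -0.03] w mm 52.3 q [-0.08  0.41  0.35  2.28 -0.27  0.52  2.12]
delta [-0.94 -0.83  3.48] |d| 3.7 turn 0.1 or -179.9
```

View pics/w3.png

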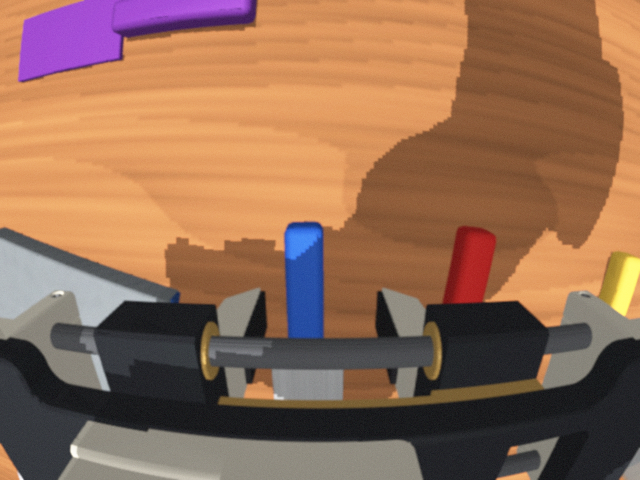

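Request:
{"name": "arm_command", "arguments": {
  "deltas": [
    {"xyz": [-0.9, -0.8, 1.5], "turn": 0, "jaw": 110},
    {"xyz": [-0.9, -0.8, 3], "turn": 0, "jaw": 110},
    {"xyz": [-0.9, -0.8, 3.4], "turn": 0, "jaw": 110},
    {"xyz": [-0.9, -0.8, 3.4], "turn": 0, "jaw": 110},
    {"xyz": [-0.9, -0.8, 3.4], "turn": 0, "jaw": 150}
  ]
}}

```text
clock: 10.18
position: [0.3945, -0.1356, 0.0068]
ee_rot: [0.101, -3.114, -0.013]
force: [0.1, 0.4, 0.4]
width: 0.532
```

```bash
sed -i "s/^a=list/print('toolz deg',(np.degrees(r[:2,2])).round(2))\na=list/" plan.py; python3 plan.py 393.8 -135.2 4 93.7
```

```text
t 10.18 tcp [ 394.5 -135.6    6.8] yaw 93.7 tilt 1.54 F [0.1 0.4 0.4] T [ 0.07 -0.07  0.  ] w mm 49.0 q [-0.02  0.48  0.3   2.28 -0.32  0.44  2.17]
toolz deg [-1.48  0.42]
delta [0.07 0.04 0.28] |d| 0.3 turn 0.0 or -180.0
```

Request:
{"name": "arm_command", "arguments": {
  "deltas": [
    {"xyz": [0, 0, 0.2], "turn": 0, "jaw": 255},
    {"xyz": [0, 0, 0.2], "turn": 0, "jaw": 255},
    {"xyz": [0, 0, 0.2], "turn": 0, "jaw": 255},
    {"xyz": [0, 0, 0.2], "turn": 0, "jaw": 255},
    {"xyz": [0, 0, 0.2], "turn": 0, "jaw": 255}
  ],
  "force": 30
}}

```text
clock: 10.6
position: [0.3947, -0.1355, 0.0051]
ee_rot: [0.101, -3.115, -0.013]
force: [-0.7, -0.3, 5.2]
width: 0.217
```

Request:
{"name": "arm_command", "arguments": {
  "deltas": [
    {"xyz": [0, 0, 0], "turn": 0, "jaw": 255},
    {"xyz": [0, 0, 0], "turn": 0, "jaw": 255},
    {"xyz": [0, 0, -1], "turn": 0, "jaw": 255},
    {"xyz": [0, 0, -3], "turn": 0, "jaw": 255},
    {"xyz": [0, 0, -3], "turn": 0, "jaw": 255}
  ]
}}

```text
clock: 11.02
position: [0.3964, -0.1361, 0.0369]
ee_rot: [0.101, -3.117, -0.012]
force: [0.7, -0.7, -0.4]
width: 0.216
```

```bash
python3 plan.py 393.8 -135.2 40 93.7
python3 - <<'E'
from h import *
g=get_image('scene');cv2.imwrite('pics/s4.png',cv2.resize(g['frame'][130:330,180:430,::-1],None,fx=3,fy=3))
g=get_image('top');P=cloud(g);H=hsv(g);z=P[...,2];v,u=np.mgrid[0:480,0:640]
sat=H[...,1]
sp=(v>215)&(v<300)&(u>255)&(u<345)
for nm,lo,hi in [('yel',22,35),('red',0,4)]:
    for k,s,c in comps(sp&(H[...,0]>=lo)&(H[...,0]<=hi)&(sat>170),40): print(nm,c.round(),s[4],rect(rayz(g,np.argwhere(k)[:,::-1],.02)))
for k,s,c in comps(sp&(sat<60)&(H[...,2]>110),60): print('blade',c.round(),s[4],rect(rayz(g,np.argwhere(k)[:,::-1],.005)))
box=(u>385)&(u<485)&(v>110)&(v<285)
for k,s,c in comps(box&(z>.069)&(z<.079),60): print('row',rect(P[k]),s[4])
E
```

```text
t 11.02 tcp [ 396.4 -136.1   36.9] yaw 93.7 tilt 1.39 F [ 0.7 -0.7 -0.4] T [-0.01 -0.08 -0.02] w mm 19.9 q [-0.06  0.42  0.34  2.26 -0.28  0.52  2.14]
toolz deg [-1.33  0.4 ]
delta [ 0.26  0.11 -0.3 ] |d| 0.4 turn -0.0 or 180.0
yel [276. 272.] 215 (array([391.8,  83.5]), array([75.5, 18.7]), -3.4)
red [324. 279.] 86 (array([383.7, -37.7]), array([76. , 15.3]), 9.8)
blade [278. 241.] 542 (array([475. ,  79.1]), array([83.7, 45.6]), -3.7)
blade [326. 242.] 488 (array([467.5, -47. ]), array([85. , 44.4]), -2.7)
row (array([ 596.5, -348.4]), array([197.9, 110.5]), -9.9) 1305
```

View pics/s4.png

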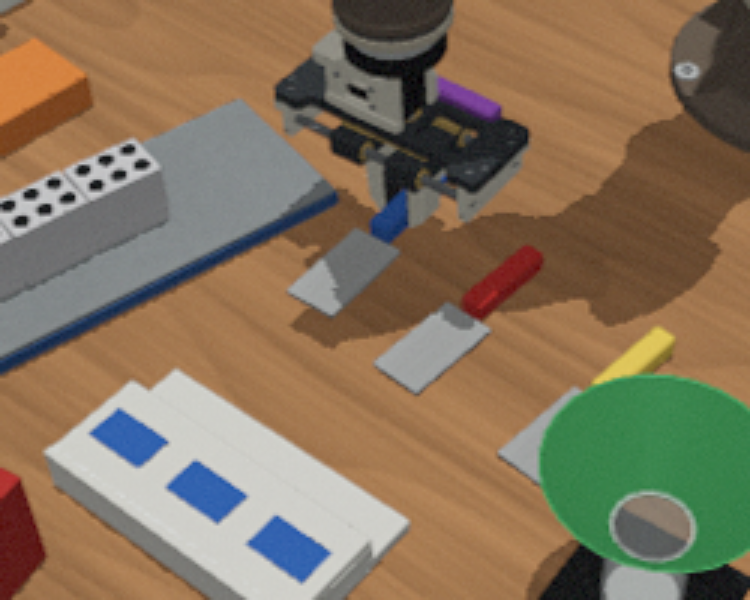

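```bash
python3 plan.py 520.7 -142.2 36 92.1
```

```text
t 11.12 tcp [ 395.9 -135.7   35.3] yaw 93.7 tilt 1.43 F [-1.  -0.2 -1. ] T [ 0.01 -0.04 -0.03] w mm 19.7 q [-0.06  0.43  0.34  2.26 -0.28  0.52  2.14]
toolz deg [-1.38  0.41]
delta [-12.4   -1.46  -0.37] |d| 12.5 turn 1.6 or -178.4
```

Request:
{"name": "arm_command", "arguments": {
  "deltas": [
    {"xyz": [-3.5, -0.4, -0.4], "turn": 0.8, "jaw": 255},
    {"xyz": [-7, -0.8, -0.4], "turn": 1.6, "jaw": 255},
    {"xyz": [-10.5, -1.2, -0.4], "turn": 1.6, "jaw": 255},
    {"xyz": [-12.4, -1.5, -0.4], "turn": 1.6, "jaw": 255},
    {"xyz": [-12.4, -1.5, -0.4], "turn": 1.6, "jaw": 255}
  ]
}}

```text
clock: 11.53
position: [0.5253, -0.1424, 0.0354]
ee_rot: [0.062, -3.12, -0.01]
force: [0.8, 0.3, -1.1]
width: 0.215
```

Request:
{"name": "arm_command", "arguments": {
  "deltas": [
    {"xyz": [0, 0, 0], "turn": 0, "jaw": 255},
    {"xyz": [0, 0, 0], "turn": 0, "jaw": 255}
  ]
}}

```text
clock: 11.7
position: [0.5245, -0.1421, 0.0343]
ee_rot: [0.062, -3.119, -0.011]
force: [0.8, 0.4, -0.7]
width: 0.218
```

```bash
python3 plan.py 520.7 -142.2 21 92.1 607.1 -139.2 21 92.1
python3 - <<'E'
from h import *
g=get_image('top');P=cloud(g);H=hsv(g);v,u=np.mgrid[0:480,0:640]
cv2.imwrite('pics/t5.png',cv2.resize(g['frame'][130:280,250:450,::-1],None,fx=4,fy=4,interpolation=cv2.INTER_CUBIC))
g=get_image('scene')
cv2.imwrite('pics/s5.png',cv2.resize(g['frame'][180:340,180:380,::-1],None,fx=3.7,fy=3.7,interpolation=cv2.INTER_CUBIC))
E
```

```text
t 11.7 tcp [ 524.5 -142.1   34.3] yaw 92.3 tilt 1.35 F [ 0.8  0.4 -0.7] T [-0.04  0.02  0.03] w mm 20.0 q [-0.08  0.57  0.35  1.97 -0.31  0.68  2.07]
toolz deg [-1.29  0.37]
delta [ 0.35 -0.    1.34] |d| 1.4 turn 0.2 or -179.8
delta [-8.29 -0.04  1.15] |d| 8.4 turn 0.2 or -179.8
```

View pics/t5.png

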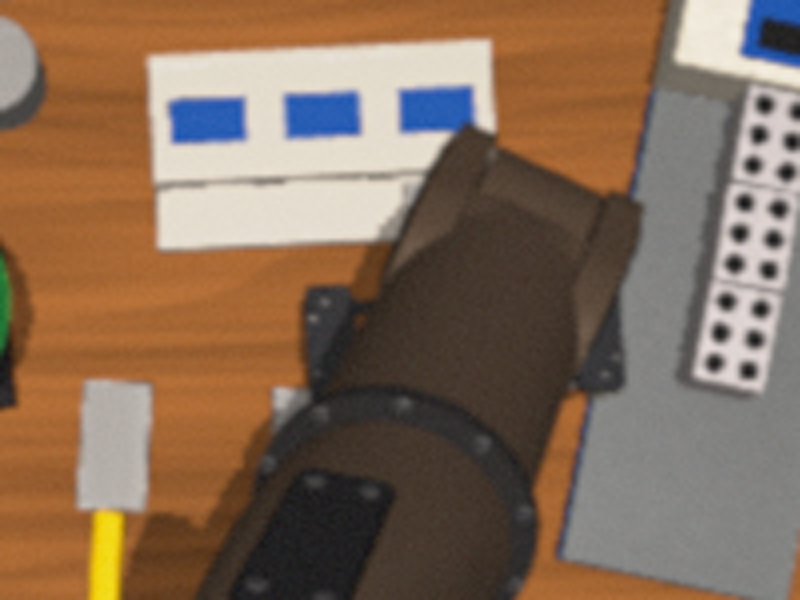

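View pics/s5.png

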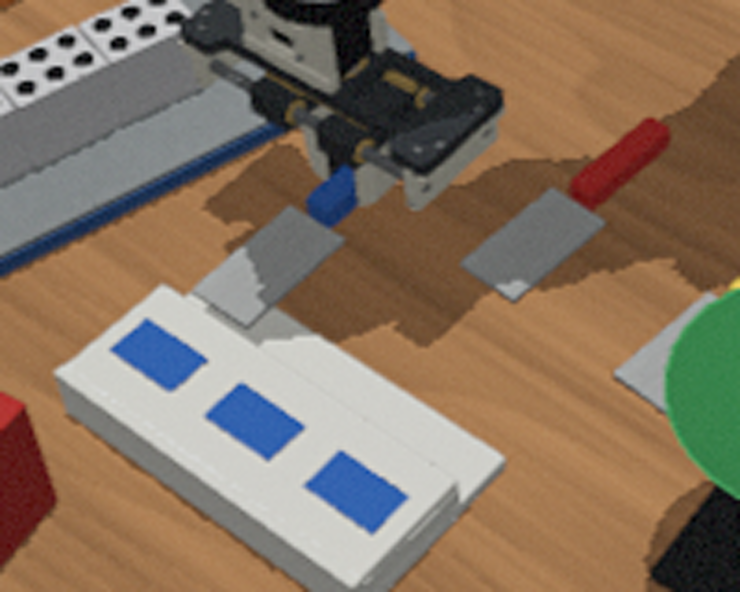

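The blade (270,265) is lined up with the slot under the left mark. Lowering, then inserting.

Request:
{"name": "arm_command", "arguments": {
  "deltas": [
    {"xyz": [0.3, 0, 0.7], "turn": 0, "jaw": 255},
    {"xyz": [0.3, 0, 1.3], "turn": 0, "jaw": 255},
    {"xyz": [0.3, 0, 1.3], "turn": 0, "jaw": 255},
    {"xyz": [0.3, 0, 1.3], "turn": 0, "jaw": 255},
    {"xyz": [0.3, 0, 1.3], "turn": 0, "jaw": 255}
  ]
}}

```text
clock: 12.22
position: [0.5204, -0.1423, 0.0219]
ee_rot: [0.061, -3.118, -0.011]
force: [0.5, 0.6, -0.8]
width: 0.213
```

```bash
python3 plan.py 607.1 -139.2 21 92.1
```

```text
t 12.22 tcp [ 520.4 -142.3   21.9] yaw 92.2 tilt 1.36 F [ 0.5  0.6 -0.8] T [ 0.06 -0.04 -0.  ] w mm 19.6 q [-0.07  0.59  0.34  1.98 -0.32  0.65  2.08]
toolz deg [-1.3   0.39]
delta [-8.67 -0.03 -0.11] |d| 8.7 turn 0.1 or -179.9
```

Request:
{"name": "arm_command", "arguments": {
  "deltas": [
    {"xyz": [-1.2, 0, -0.05], "turn": 0, "jaw": 255},
    {"xyz": [-2.5, 0, -0.05], "turn": 0, "jaw": 255},
    {"xyz": [-4, 0, -0.1], "turn": 0, "jaw": 255},
    {"xyz": [-5.5, 0, -0.1], "turn": 0, "jaw": 255},
    {"xyz": [-6.5, 0, -0.1], "turn": 0, "jaw": 255}
  ]
}}

```text
clock: 12.63
position: [0.5872, -0.1396, 0.0217]
ee_rot: [0.062, -3.12, -0.011]
force: [0.6, -1.0, -1.2]
width: 0.219
```

```bash
python3 plan.py 607.1 -139.2 20 92.1
```

```text
t 12.63 tcp [ 587.2 -139.6   21.7] yaw 92.3 tilt 1.28 F [ 0.6 -1.  -1.2] T [ 0.05  0.04 -0.02] w mm 20.2 q [-0.09  0.66  0.35  1.82 -0.32  0.74  2.05]
toolz deg [-1.22  0.38]
delta [-2.   -0.04  0.13] |d| 2.0 turn 0.2 or -179.8
```

Request:
{"name": "arm_command", "arguments": {
  "deltas": [
    {"xyz": [-0.5, 0, 0], "turn": 0, "jaw": 255},
    {"xyz": [-1.0, 0, 0], "turn": 0, "jaw": 255},
    {"xyz": [-1.5, 0, 0.1], "turn": 0, "jaw": 255},
    {"xyz": [-1.9, 0, 0.2], "turn": 0, "jaw": 255},
    {"xyz": [-2.2, 0, 0.3], "turn": 0, "jaw": 255}
  ]
}}

```text
clock: 13.05
position: [0.6077, -0.1386, 0.0178]
ee_rot: [0.061, -3.117, -0.012]
force: [-9.3, 0.5, 1.6]
width: 0.213
```

```bash
python3 plan.py 607.1 -139.2 20 92.1
```

```text
t 13.05 tcp [ 607.7 -138.6   17.8] yaw 92.2 tilt 1.45 F [-9.3  0.5  1.6] T [ 0.13  1.68 -0.07] w mm 19.6 q [-0.09  0.69  0.35  1.77 -0.32  0.76  2.04]
toolz deg [-1.39  0.41]
delta [ 0.07 -0.06 -0.22] |d| 0.2 turn 0.1 or -179.9
```

The tip has bottomed at the slot's end (9 N reaction). Releasing.

Request:
{"name": "arm_command", "arguments": {
  "deltas": [
    {"xyz": [0, 0, 0], "turn": 0, "jaw": 150},
    {"xyz": [0, 0, 0], "turn": 0, "jaw": 150},
    {"xyz": [0, 0, 0], "turn": 0, "jaw": 150},
    {"xyz": [0, 0, -2], "turn": 0, "jaw": 150},
    {"xyz": [0, 0, -5], "turn": 0, "jaw": 150}
  ]
}}

```text
clock: 13.47
position: [0.6069, -0.1384, 0.066]
ee_rot: [0.061, -3.112, -0.013]
force: [0.6, -0.9, -0.3]
width: 0.409
```

Request:
{"name": "arm_command", "arguments": {
  "deltas": [
    {"xyz": [3, 0, -3.5], "turn": 0, "jaw": 110},
    {"xyz": [6, 2, -5], "turn": 0, "jaw": 110},
    {"xyz": [9, 4, -5], "turn": 0, "jaw": 110},
    {"xyz": [12, 7, -5], "turn": 0, "jaw": 110},
    {"xyz": [14, 8, -5], "turn": 0, "jaw": 110}
  ]
}}

```text
clock: 13.88
position: [0.4627, -0.0613, 0.1211]
ee_rot: [0.064, -3.112, -0.017]
force: [-0.4, 0.4, -0.1]
width: 0.568
```

```bash
cat > sp.py <<'E'
from h import *
def meas(g):
    P=cloud(g);H=hsv(g);z=P[...,2];v,u=np.mgrid[0:480,0:640];sat=H[...,1]
    sp=(v>130)&(v<300)&(u>255)&(u<385)
    for nm,lo,hi in [('yel',22,35),('red',0,4),('blue',105,128)]:
        for k,s,c in comps(sp&(H[...,0]>=lo)&(H[...,0]<=hi)&(sat>170),40): print(nm,c.round(),s[4],rect(rayz(g,np.argwhere(k)[:,::-1],.02)))
    for k,s,c in comps(sp&(v>215)&(sat<60)&(H[...,2]>100),60):
        print('blade',c.round(),s[4],rect(rayz(g,np.argwhere(k)[:,::-1],.005)))
E
python3 plan.py 388 -44 80 92
python3 - <<'E'
from sp import *
g=get_image('top');meas(g);cv2.imwrite('pics/t6.png',cv2.resize(g['frame'][130:300,240:450,::-1],None,fx=3.5,fy=3.5,interpolation=cv2.INTER_CUBIC))
E
```

```text
t 13.88 tcp [462.7 -61.3 121.1] yaw 92.3 tilt 1.78 F [-0.4  0.4 -0.1] T [ 0.03  0.05 -0.  ] w mm 52.3 q [-0.3   0.34  0.42  2.08 -0.2   0.79  1.85]
toolz deg [-1.68  0.58]
delta [7.27 1.99 4.34] |d| 8.7 turn 0.3 or -179.7
yel [276. 272.] 217 (array([391.8,  83.5]), array([75.5, 18.9]), -3.1)
blue [359. 157.] 144 (array([ 693.9, -137.7]), array([42.4, 21.6]), 89.3)
blue [331. 158.] 135 (array([692.1, -60.8]), array([42.4, 21.6]), 89.3)
blue [301. 160.] 138 (array([687.7,  16. ]), array([42.4, 21.5]), 89.3)
blue [360. 187.] 110 (array([ 613.6, -137.6]), array([53.4, 15. ]), 3.2)
blade [278. 241.] 541 (array([475.,  79.]), array([83.7, 45.4]), -3.7)
```

View pics/t6.png

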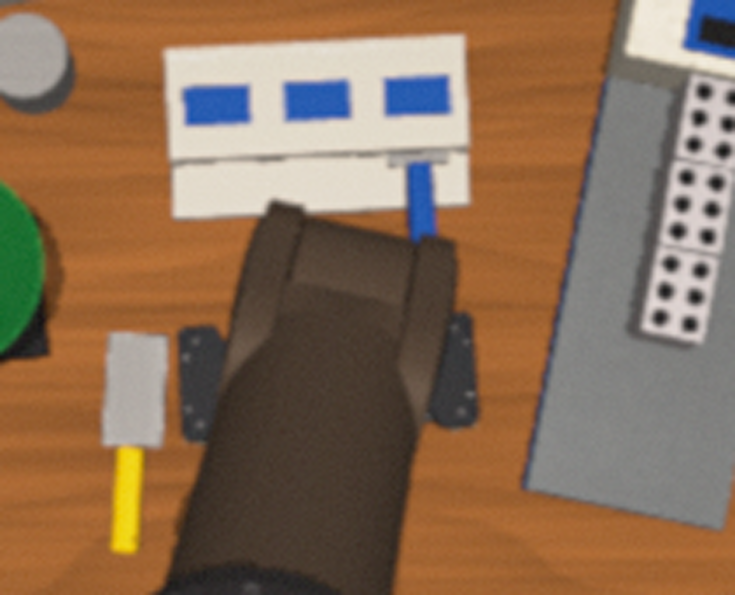

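Blue is home in the right-hand slot at (420,160). Next is red.

Request:
{"name": "arm_command", "arguments": {
  "deltas": [
    {"xyz": [3.5, 1, 2], "turn": 2, "jaw": 110},
    {"xyz": [6.9, 1.9, 4], "turn": 3.8, "jaw": 110},
    {"xyz": [6.9, 1.9, 6], "turn": 3.8, "jaw": 110},
    {"xyz": [6.9, 1.9, 7], "turn": 3.8, "jaw": 110},
    {"xyz": [6.9, 1.9, 7], "turn": 3.8, "jaw": 110}
  ]
}}

```text
clock: 14.35
position: [0.3856, -0.0436, 0.0521]
ee_rot: [-0.038, -3.106, -0.016]
force: [0.6, 0.9, 0.0]
width: 0.569
```

Request:
{"name": "arm_command", "arguments": {
  "deltas": [
    {"xyz": [0, 0, 0], "turn": 0, "jaw": 110},
    {"xyz": [0, 0, 0], "turn": 0, "jaw": 110}
  ]
}}

```text
clock: 14.52
position: [0.3864, -0.0439, 0.0527]
ee_rot: [-0.039, -3.107, -0.016]
force: [0.4, -0.8, -0.9]
width: 0.569
```

```bash
python3 plan.py 390.3 -44.2 5 88.5
python3 - <<'E'
from h import *
g=get_image('wrist');cv2.imwrite('pics/w4.png',g['frame'][:,:,::-1])
E
```

```text
t 14.52 tcp [386.4 -43.9  52.7] yaw 88.6 tilt 2.05 F [ 0.4 -0.8 -0.9] T [ 0.02 -0.05 -0.03] w mm 52.4 q [-0.31  0.36  0.38  2.31 -0.27  0.55  1.83]
toolz deg [-1.95  0.63]
delta [-0.55 -0.07  4.75] |d| 4.8 turn 0.1 or -179.9
```

View pics/w4.png

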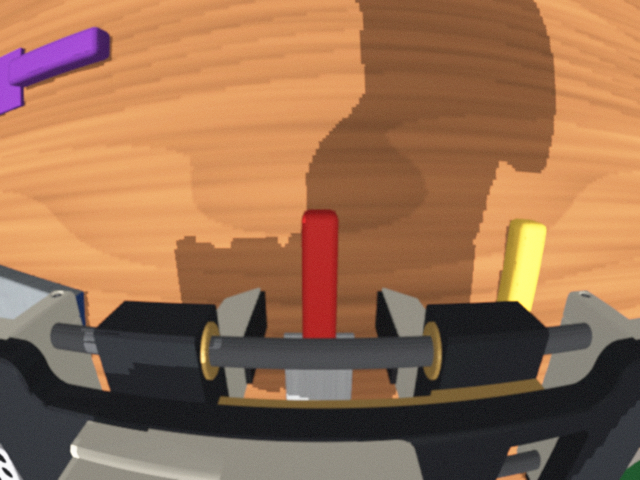

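Request:
{"name": "arm_command", "arguments": {
  "deltas": [
    {"xyz": [-0.5, 0, 2], "turn": 0, "jaw": 110},
    {"xyz": [-0.5, 0, 4], "turn": 0, "jaw": 110},
    {"xyz": [-0.5, 0, 4.8], "turn": 0, "jaw": 110},
    {"xyz": [-0.5, 0, 4.8], "turn": 0, "jaw": 150},
    {"xyz": [-0.5, 0, 4.8], "turn": 0, "jaw": 255}
  ]
}}

```text
clock: 14.98
position: [0.3899, -0.0437, 0.0049]
ee_rot: [-0.039, -3.107, -0.016]
force: [-0.2, -0.7, 1.3]
width: 0.472
```

Request:
{"name": "arm_command", "arguments": {
  "deltas": [
    {"xyz": [0, 0, 0.1], "turn": 0, "jaw": 255},
    {"xyz": [0, 0, 0.1], "turn": 0, "jaw": 255},
    {"xyz": [0, 0, 0.1], "turn": 0, "jaw": 255},
    {"xyz": [0, 0, 0.1], "turn": 0, "jaw": 255},
    {"xyz": [0, 0, 0.1], "turn": 0, "jaw": 255}
  ]
}}

```text
clock: 15.4
position: [0.3903, -0.0437, 0.0045]
ee_rot: [-0.04, -3.108, -0.017]
force: [-0.7, 0.4, 7.5]
width: 0.214
```

```bash
python3 plan.py 390.3 -44.2 5 88.5
```

```text
t 15.4 tcp [390.3 -43.7   4.5] yaw 88.5 tilt 2.01 F [-0.7  0.4  7.5] T [-0.03  0.24 -0.09] w mm 19.7 q [-0.24  0.47  0.3   2.33 -0.36  0.42  1.9 ]
toolz deg [-1.9   0.64]
delta [-0.   -0.05 -0.05] |d| 0.1 turn 0.0 or -180.0
```

Request:
{"name": "arm_command", "arguments": {
  "deltas": [
    {"xyz": [0, 0, 0], "turn": 0, "jaw": 255},
    {"xyz": [0, 0, -1.5], "turn": 0, "jaw": 255},
    {"xyz": [0, 0, -3], "turn": 0, "jaw": 255},
    {"xyz": [0, 0, -3.2], "turn": 0, "jaw": 255},
    {"xyz": [0, 0, -3.2], "turn": 0, "jaw": 255}
  ]
}}

```text
clock: 15.82
position: [0.392, -0.0439, 0.0371]
ee_rot: [-0.039, -3.11, -0.017]
force: [1.8, -0.4, -0.2]
width: 0.215
```

```bash
python3 plan.py 516 -67.3 36 92
```

```text
t 15.82 tcp [392.  -43.9  37.1] yaw 88.6 tilt 1.9 F [ 1.8 -0.4 -0.2] T [ 0.09 -0.03  0.01] w mm 19.8 q [-0.29  0.4   0.36  2.31 -0.31  0.51  1.86]
toolz deg [-1.79  0.65]
delta [-12.45  -2.03  -0.31] |d| 12.6 turn -3.4 or 176.6
```

Request:
{"name": "arm_command", "arguments": {
  "deltas": [
    {"xyz": [-3.5, -0.6, -0.3], "turn": -1.5, "jaw": 255},
    {"xyz": [-7, -1.2, -0.3], "turn": -3.4, "jaw": 255},
    {"xyz": [-10.3, -1.7, -0.3], "turn": -3.4, "jaw": 255},
    {"xyz": [-12.2, -2, -0.3], "turn": -3.4, "jaw": 255},
    {"xyz": [-12.2, -2, -0.3], "turn": -3.4, "jaw": 255}
  ]
}}

```text
clock: 16.23
position: [0.518, -0.0676, 0.0353]
ee_rot: [0.054, -3.114, -0.017]
force: [0.1, -0.3, -0.8]
width: 0.214
```

Request:
{"name": "arm_command", "arguments": {
  "deltas": [
    {"xyz": [0, 0, 0], "turn": 0, "jaw": 255},
    {"xyz": [0, 0, 0], "turn": 0, "jaw": 255}
  ]
}}

```text
clock: 16.4
position: [0.5173, -0.0676, 0.0344]
ee_rot: [0.054, -3.112, -0.017]
force: [-0.2, -0.3, -1.4]
width: 0.213
```

```bash
python3 plan.py 517 -67.2 20.5 92
python3 - <<'E'
from h import *
g=get_image('scene')
cv2.imwrite('pics/s6.png',cv2.resize(g['frame'][180:340,180:380,::-1],None,fx=3.7,fy=3.7,interpolation=cv2.INTER_CUBIC))
E
```

```text
t 16.4 tcp [517.3 -67.6  34.4] yaw 92.0 tilt 1.76 F [-0.2 -0.3 -1.4] T [-0.01 -0.   -0.01] w mm 19.6 q [-0.21  0.55  0.34  2.01 -0.3   0.66  1.93]
toolz deg [-1.65  0.6 ]
delta [-0.01  0.02  1.39] |d| 1.4 turn -0.0 or 180.0
```

View pics/s6.png

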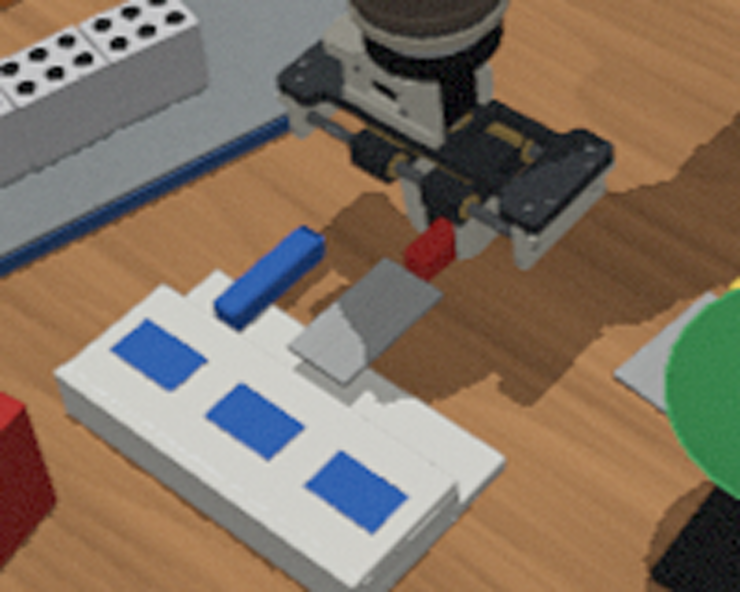

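Request:
{"name": "arm_command", "arguments": {
  "deltas": [
    {"xyz": [0.1, 0, 0.7], "turn": 0, "jaw": 255},
    {"xyz": [0.1, 0, 1.35], "turn": 0, "jaw": 255},
    {"xyz": [0.1, 0, 1.35], "turn": 0, "jaw": 255},
    {"xyz": [0.1, 0, 1.35], "turn": 0, "jaw": 255},
    {"xyz": [0.1, 0, 1.35], "turn": 0, "jaw": 255}
  ]
}}

```text
clock: 16.87
position: [0.5151, -0.0673, 0.0211]
ee_rot: [0.054, -3.112, -0.017]
force: [0.4, -0.1, -0.8]
width: 0.216
```

```bash
python3 plan.py 585 -64.9 21 92
```

```text
t 16.87 tcp [515.1 -67.3  21.1] yaw 92.0 tilt 1.8 F [ 0.4 -0.1 -0.8] T [ 0.04  0.01 -0.04] w mm 19.9 q [-0.2   0.57  0.33  2.03 -0.31  0.63  1.94]
toolz deg [-1.7   0.61]
delta [-6.99  0.   -0.2 ] |d| 7.0 turn -0.0 or 180.0
```

Request:
{"name": "arm_command", "arguments": {
  "deltas": [
    {"xyz": [-1.3, 0, -0.05], "turn": 0, "jaw": 255},
    {"xyz": [-2.7, 0, -0.1], "turn": 0, "jaw": 255},
    {"xyz": [-4.2, 0, -0.15], "turn": 0, "jaw": 255},
    {"xyz": [-5.7, 0, -0.2], "turn": 0, "jaw": 255},
    {"xyz": [-6.8, 0, -0.2], "turn": 0, "jaw": 255}
  ]
}}

```text
clock: 17.28
position: [0.5847, -0.0648, 0.0215]
ee_rot: [0.054, -3.113, -0.017]
force: [-0.7, 0.2, -0.6]
width: 0.216
```

```bash
python3 plan.py 606 -64.2 18 92
```

```text
t 17.28 tcp [584.7 -64.8  21.5] yaw 92.0 tilt 1.73 F [-0.7  0.2 -0.6] T [ 0.03 -0.07  0.04] w mm 19.9 q [-0.2   0.65  0.34  1.85 -0.32  0.72  1.92]
toolz deg [-1.62  0.61]
delta [-2.14 -0.02  0.29] |d| 2.2 turn -0.0 or 180.0
```

Request:
{"name": "arm_command", "arguments": {
  "deltas": [
    {"xyz": [-0.5, 0, 0], "turn": 0, "jaw": 255},
    {"xyz": [-1.0, 0, 0.1], "turn": 0, "jaw": 255},
    {"xyz": [-1.5, 0, 0.2], "turn": 0, "jaw": 255},
    {"xyz": [-1.9, 0, 0.3], "turn": 0, "jaw": 255},
    {"xyz": [-2.2, 0, 0.3], "turn": 0, "jaw": 255}
  ]
}}

```text
clock: 17.7
position: [0.6045, -0.0642, 0.0172]
ee_rot: [0.054, -3.109, -0.018]
force: [-11.1, -0.7, 1.6]
width: 0.216
```

```bash
python3 plan.py 606 -64.2 18 92
```

```text
t 17.7 tcp [604.5 -64.2  17.2] yaw 92.0 tilt 1.96 F [-11.1  -0.7   1.6] T [-0.28  2.37  0.06] w mm 19.9 q [-0.2   0.68  0.33  1.8  -0.32  0.75  1.91]
toolz deg [-1.86  0.62]
delta [-0.14 -0.   -0.09] |d| 0.2 turn -0.0 or 180.0
```

Request:
{"name": "arm_command", "arguments": {
  "deltas": [
    {"xyz": [0, 0, 0], "turn": 0, "jaw": 150},
    {"xyz": [0, 0, 0], "turn": 0, "jaw": 150},
    {"xyz": [0, 0, 0], "turn": 0, "jaw": 150},
    {"xyz": [0, 0, -2], "turn": 0, "jaw": 150},
    {"xyz": [0, 0, -5], "turn": 0, "jaw": 150}
  ]
}}

```text
clock: 18.12
position: [0.6042, -0.0644, 0.0654]
ee_rot: [0.054, -3.104, -0.018]
force: [-0.1, -0.3, 0.4]
width: 0.411
```

Request:
{"name": "arm_command", "arguments": {
  "deltas": [
    {"xyz": [3, 2, -3], "turn": 2, "jaw": 110},
    {"xyz": [6, 5, -3], "turn": 5.5, "jaw": 110},
    {"xyz": [9, 8, -3], "turn": 5.5, "jaw": 110},
    {"xyz": [12.5, 11, -3], "turn": 5.5, "jaw": 110},
    {"xyz": [15, 14, -3], "turn": 5.5, "jaw": 110}
  ]
}}

```text
clock: 18.53
position: [0.4543, 0.0649, 0.1028]
ee_rot: [-0.097, -3.103, -0.016]
force: [0.3, 0.6, 0.0]
width: 0.567
```

Request:
{"name": "arm_command", "arguments": {
  "deltas": [
    {"xyz": [0, 0, 0], "turn": 0, "jaw": 110}
  ]
}}

```text
clock: 18.62
position: [0.4486, 0.0707, 0.1026]
ee_rot: [-0.085, -3.099, -0.021]
force: [-0.2, 0.2, 0.4]
width: 0.57
```

```bash
python3 plan.py 397.7 83.6 50 86.5
python3 - <<'E'
from sp import *
g=get_image('top');meas(g);cv2.imwrite('pics/t7.png',cv2.resize(g['frame'][130:300,240:450,::-1],None,fx=3.5,fy=3.5,interpolation=cv2.INTER_CUBIC))
E
```

```text
t 18.62 tcp [448.6  70.7 102.6] yaw 86.8 tilt 2.47 F [-0.2  0.2  0.4] T [ 0.05 -0.02  0.04] w mm 52.5 q [-0.58  0.35  0.41  2.12 -0.24  0.75  1.51]
toolz deg [-2.33  0.83]
delta [4.93 0.94 5.48] |d| 7.4 turn 0.3 or -179.7
red [332. 193.] 181 (array([599.7, -64.8]), array([77.2, 15.8]), -0.8)
blue [359. 157.] 143 (array([ 693.9, -137.7]), array([42.4, 21.6]), 89.3)
blue [331. 158.] 136 (array([692.1, -60.8]), array([42.4, 21.6]), 89.3)
blue [301. 160.] 137 (array([687.7,  16. ]), array([42.4, 21.5]), 89.3)
blue [360. 191.] 163 (array([ 602.7, -138.1]), array([75.1, 15.2]), 3.2)
blade [294. 245.] 133 (array([468.9,  36.8]), array([84.9, 13.7]), -3.3)
```

View pics/t7.png

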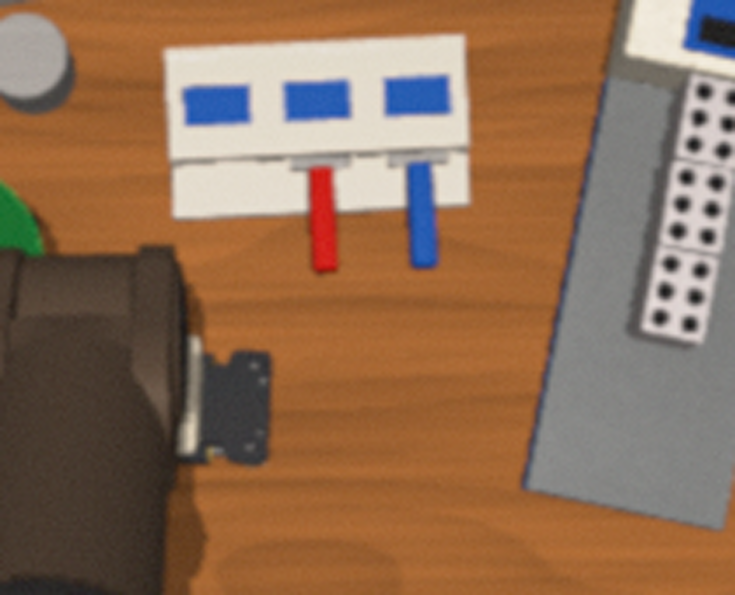

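Red sits in the middle slot and blue in the right one. Now yellow.

Request:
{"name": "arm_command", "arguments": {
  "deltas": [
    {"xyz": [2.5, 0.9, 2], "turn": 0, "jaw": 110},
    {"xyz": [4.9, 0.9, 4], "turn": 0, "jaw": 110},
    {"xyz": [4.9, 0.9, 5.5], "turn": 0, "jaw": 110},
    {"xyz": [4.9, 0.9, 5.5], "turn": 0, "jaw": 110},
    {"xyz": [4.9, 0.9, 5.5], "turn": 0, "jaw": 110}
  ]
}}

```text
clock: 19.08
position: [0.4019, 0.0803, 0.0503]
ee_rot: [-0.089, -3.103, -0.019]
force: [0.6, 0.3, 0.6]
width: 0.572
```

Request:
{"name": "arm_command", "arguments": {
  "deltas": [
    {"xyz": [0, 0, 0], "turn": 0, "jaw": 110}
  ]
}}

```text
clock: 19.17
position: [0.4037, 0.08, 0.051]
ee_rot: [-0.091, -3.105, -0.019]
force: [-0.3, -0.2, 0.0]
width: 0.568
```

```bash
python3 plan.py 397.7 83.6 5 86.5
python3 - <<'E'
from h import *
g=get_image('wrist');cv2.imwrite('pics/w5.png',g['frame'][:,:,::-1])
E
```

```text
t 19.17 tcp [403.7  80.   51. ] yaw 86.6 tilt 2.16 F [-0.3 -0.2  0. ] T [-0.02 -0.06 -0.06] w mm 52.2 q [-0.59  0.39  0.36  2.26 -0.3   0.57  1.52]
toolz deg [-2.02  0.76]
delta [0.45 0.28 4.62] |d| 4.7 turn 0.1 or -179.9
```

View pics/w5.png

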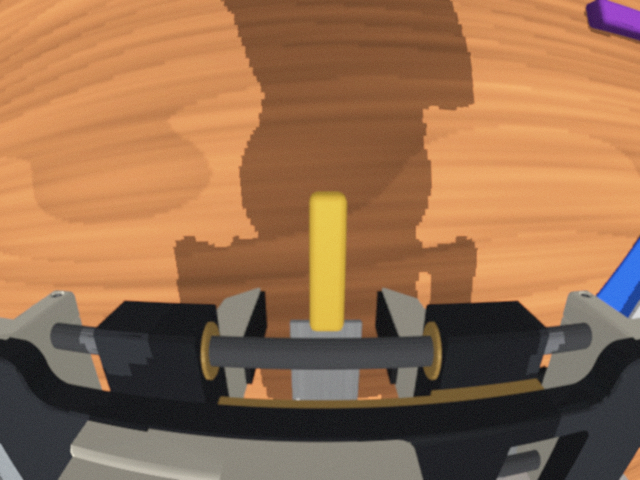

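Request:
{"name": "arm_command", "arguments": {
  "deltas": [
    {"xyz": [0.4, 0.3, 2], "turn": 0, "jaw": 110},
    {"xyz": [0.4, 0.3, 4], "turn": 0, "jaw": 110},
    {"xyz": [0.4, 0.3, 4.6], "turn": 0, "jaw": 110},
    {"xyz": [0.4, 0.3, 4.6], "turn": 0, "jaw": 150},
    {"xyz": [0.4, 0.3, 4.6], "turn": 0, "jaw": 255}
  ]
}}

```text
clock: 19.63
position: [0.3994, 0.0835, 0.0059]
ee_rot: [-0.092, -3.105, -0.019]
force: [0.2, 0.2, 0.2]
width: 0.468
```

Request:
{"name": "arm_command", "arguments": {
  "deltas": [
    {"xyz": [0, 0, 0.1], "turn": 0, "jaw": 255},
    {"xyz": [0, 0, 0.1], "turn": 0, "jaw": 255},
    {"xyz": [0, 0, 0.1], "turn": 0, "jaw": 255},
    {"xyz": [0, 0, 0.1], "turn": 0, "jaw": 255},
    {"xyz": [0, 0, 0.1], "turn": 0, "jaw": 255}
  ]
}}

```text
clock: 20.05
position: [0.3998, 0.0837, 0.0054]
ee_rot: [-0.092, -3.106, -0.02]
force: [-0.2, -0.3, 7.6]
width: 0.212
```

```bash
python3 plan.py 397.7 83.6 5 86.5
```

```text
t 20.05 tcp [399.8  83.7   5.4] yaw 86.6 tilt 2.07 F [-0.2 -0.3  7.6] T [-0.1   0.13 -0.09] w mm 19.5 q [-0.54  0.48  0.29  2.3  -0.37  0.44  1.58]
toolz deg [-1.91  0.79]
delta [ 0.21 -0.02  0.05] |d| 0.2 turn 0.1 or -179.9
```

Request:
{"name": "arm_command", "arguments": {
  "deltas": [
    {"xyz": [0, 0, 0], "turn": 0, "jaw": 255},
    {"xyz": [0, 0, -1.5], "turn": 0, "jaw": 255},
    {"xyz": [0, 0, -3], "turn": 0, "jaw": 255},
    {"xyz": [0, 0, -3.2], "turn": 0, "jaw": 255},
    {"xyz": [0, 0, -3.2], "turn": 0, "jaw": 255}
  ]
}}

```text
clock: 20.47
position: [0.4015, 0.0835, 0.038]
ee_rot: [-0.092, -3.108, -0.021]
force: [0.3, 0.9, -1.0]
width: 0.215
```

```bash
python3 plan.py 514 7.6 36 92
```

```text
t 20.47 tcp [401.5  83.5  38. ] yaw 86.6 tilt 1.99 F [ 0.3  0.9 -1. ] T [ 0.04  0.01 -0.  ] w mm 19.8 q [-0.59  0.41  0.35  2.28 -0.32  0.52  1.53]
toolz deg [-1.8   0.84]
delta [-11.68  -6.91  -0.27] |d| 13.6 turn -5.4 or 174.6
```

Request:
{"name": "arm_command", "arguments": {
  "deltas": [
    {"xyz": [-3, -2, -0.3], "turn": -2, "jaw": 255},
    {"xyz": [-6, -4, -0.3], "turn": -5.4, "jaw": 255},
    {"xyz": [-9, -5.5, -0.3], "turn": -5.4, "jaw": 255},
    {"xyz": [-11.6, -6.9, -0.3], "turn": -5.4, "jaw": 255},
    {"xyz": [-11.6, -6.9, -0.3], "turn": -5.4, "jaw": 255}
  ]
}}

```text
clock: 20.88
position: [0.5184, 0.0038, 0.0359]
ee_rot: [0.048, -3.115, -0.02]
force: [0.8, -0.4, -0.2]
width: 0.211
```

Request:
{"name": "arm_command", "arguments": {
  "deltas": [
    {"xyz": [0, 0, 0], "turn": 0, "jaw": 255},
    {"xyz": [0, 0, 0], "turn": 0, "jaw": 255}
  ]
}}

```text
clock: 21.05
position: [0.5181, 0.0033, 0.035]
ee_rot: [0.047, -3.114, -0.019]
force: [0.0, 0.1, -0.9]
width: 0.212
```

```bash
python3 plan.py 515 7.8 20.5 92
python3 - <<'E'
from h import *
g=get_image('scene')
cv2.imwrite('pics/s7.png',cv2.resize(g['frame'][180:340,180:380,::-1],None,fx=3.7,fy=3.7,interpolation=cv2.INTER_CUBIC))
E
```

```text
t 21.05 tcp [518.1   3.3  35. ] yaw 91.7 tilt 1.72 F [ 0.   0.1 -0.9] T [ 0.03  0.02 -0.04] w mm 19.5 q [-0.34  0.54  0.32  2.02 -0.3   0.65  1.79]
toolz deg [-1.58  0.69]
delta [0.25 0.44 1.46] |d| 1.5 turn -0.3 or 179.7
```

View pics/s7.png

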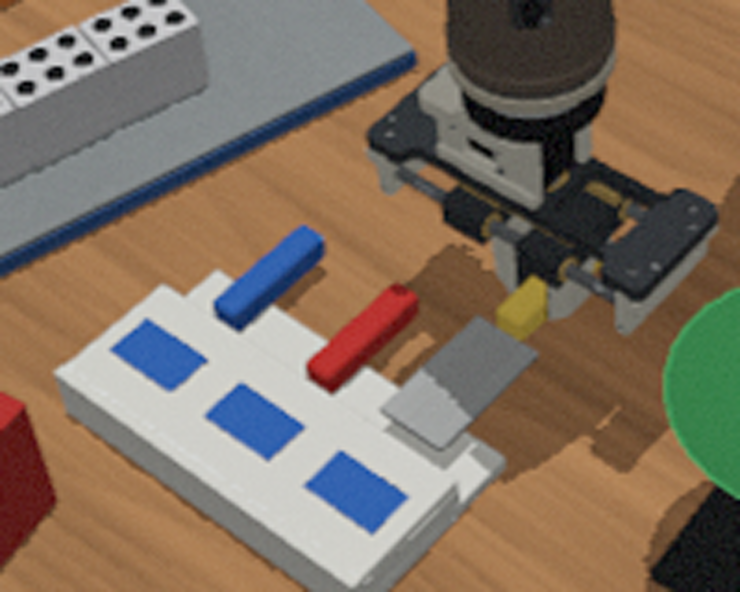

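Request:
{"name": "arm_command", "arguments": {
  "deltas": [
    {"xyz": [0.3, 0.4, 0.7], "turn": 0, "jaw": 255},
    {"xyz": [0.3, 0.45, 1.4], "turn": 0, "jaw": 255},
    {"xyz": [0.3, 0.45, 1.4], "turn": 0, "jaw": 255},
    {"xyz": [0.3, 0.45, 1.4], "turn": 0, "jaw": 255},
    {"xyz": [0.3, 0.45, 1.4], "turn": 0, "jaw": 255}
  ]
}}

```text
clock: 21.52
position: [0.5137, 0.0088, 0.0212]
ee_rot: [0.049, -3.113, -0.02]
force: [0.2, -0.4, -0.6]
width: 0.215
```

```bash
python3 plan.py 583 10.2 21 92
```

```text
t 21.52 tcp [513.7   8.8  21.2] yaw 91.8 tilt 1.78 F [ 0.2 -0.4 -0.6] T [ 0.05 -0.05  0.02] w mm 19.7 q [-0.34  0.56  0.31  2.04 -0.31  0.62  1.79]
toolz deg [-1.63  0.71]
delta [-6.93 -0.08 -0.17] |d| 6.9 turn -0.2 or 179.8
```

Request:
{"name": "arm_command", "arguments": {
  "deltas": [
    {"xyz": [-1.3, 0, -0.05], "turn": 0, "jaw": 255},
    {"xyz": [-2.7, 0, -0.1], "turn": 0, "jaw": 255},
    {"xyz": [-4.2, -0.05, -0.15], "turn": 0, "jaw": 255},
    {"xyz": [-5.7, -0.1, -0.2], "turn": 0, "jaw": 255},
    {"xyz": [-6.8, -0.1, -0.2], "turn": 0, "jaw": 255}
  ]
}}

```text
clock: 21.93
position: [0.5833, 0.0099, 0.0218]
ee_rot: [0.049, -3.114, -0.02]
force: [0.8, 0.6, -0.9]
width: 0.213
```

Request:
{"name": "arm_command", "arguments": {
  "deltas": [
    {"xyz": [-0.5, 0, 0], "turn": 0, "jaw": 255},
    {"xyz": [-1.0, 0, 0.1], "turn": 0, "jaw": 255},
    {"xyz": [-1.5, 0, 0.2], "turn": 0, "jaw": 255},
    {"xyz": [-2.0, 0, 0.3], "turn": 0, "jaw": 255},
    {"xyz": [-2.3, 0, 0.3], "turn": 0, "jaw": 255}
  ]
}}

```text
clock: 22.35
position: [0.6043, 0.0105, 0.0174]
ee_rot: [0.049, -3.11, -0.02]
force: [-11.1, -0.5, 6.9]
width: 0.213
```

```bash
python3 plan.py 603.4 10.9 18 92
```

```text
t 22.35 tcp [604.3  10.5  17.4] yaw 91.8 tilt 1.92 F [-11.1  -0.5   6.9] T [0.15 2.39 0.05] w mm 19.6 q [-0.31  0.67  0.32  1.81 -0.31  0.74  1.78]
toolz deg [-1.79  0.7 ]
delta [ 0.09  0.04 -0.05] |d| 0.1 turn -0.2 or 179.8
```

Yellow has bottomed (11 N). Releasing, lifting high, then over to the scoop's handle, jaws across its 50 mm width. The wrist can't pitch, so the scoop must tip by swinging between the pads.

Request:
{"name": "arm_command", "arguments": {
  "deltas": [
    {"xyz": [0, 0, 0], "turn": 0, "jaw": 150},
    {"xyz": [0, 0, 0], "turn": 0, "jaw": 150},
    {"xyz": [0, 0, 0], "turn": 0, "jaw": 150},
    {"xyz": [0, 0, -2], "turn": 0, "jaw": 150},
    {"xyz": [0, 0, -6], "turn": 0, "jaw": 150}
  ]
}}

```text
clock: 22.77
position: [0.603, 0.0101, 0.0742]
ee_rot: [0.049, -3.103, -0.019]
force: [0.0, 0.1, 0.4]
width: 0.413
```

Request:
{"name": "arm_command", "arguments": {
  "deltas": [
    {"xyz": [0, 0, -4], "turn": 0, "jaw": 60},
    {"xyz": [0, 0, -8], "turn": 0, "jaw": 60},
    {"xyz": [0, 0, -12], "turn": 0, "jaw": 0},
    {"xyz": [0, 0, -13], "turn": 0, "jaw": 0},
    {"xyz": [0, 0, -13], "turn": 0, "jaw": 0}
  ]
}}

```text
clock: 23.18
position: [0.6105, 0.0084, 0.2084]
ee_rot: [0.049, -3.11, -0.02]
force: [0.2, -0.1, -0.6]
width: 0.723
```

```bash
python3 plan.py 506.5 440.5 200 143.8;  python3 - <<'E'
from sp import *
g=get_image('top');meas(g);cv2.imwrite('pics/t8.png',g['frame'][:,:,::-1])
P=cloud(g);H=hsv(g);z=P[...,2];v,u=np.mgrid[0:480,0:640];np.savez('top8.npz',**g)
k=(u<165)&(u>105)&(v<250)&(v>200)&(z>.088)&(z<.1)&(H[...,2]<70)
for kk,s,c in comps(k,10): print('handle',c,rect(P[kk]),kk.sum(),P[kk].mean(0).round(4))
E
```

```text
t 23.18 tcp [610.5   8.4 208.4] yaw 91.8 tilt 1.91 F [ 0.2 -0.1 -0.6] T [ 0.05 -0.04 -0.02] w mm 66.5 q [-0.37  0.46  0.41  1.63 -0.21  1.13  1.7 ]
toolz deg [-1.77  0.72]
delta [ 8.98 43.5   1.7 ] |d| 44.5 turn -52.0 or 128.0
red [332. 194.] 168 (array([597. , -64.7]), array([71.9, 15.8]), -0.8)
blue [359. 157.] 142 (array([ 693.9, -136.4]), array([39.9, 21.6]), 89.3)
blue [360. 191.] 161 (array([ 602.7, -138.1]), array([75.1, 14.8]), 2.9)
handle [128.57425743 227.7029703 ] (array([506.6, 440.5]), array([47.4, 13.9]), -37.5) 101 [0.5057 0.4399 0.0956]
```

View pics/t8.png

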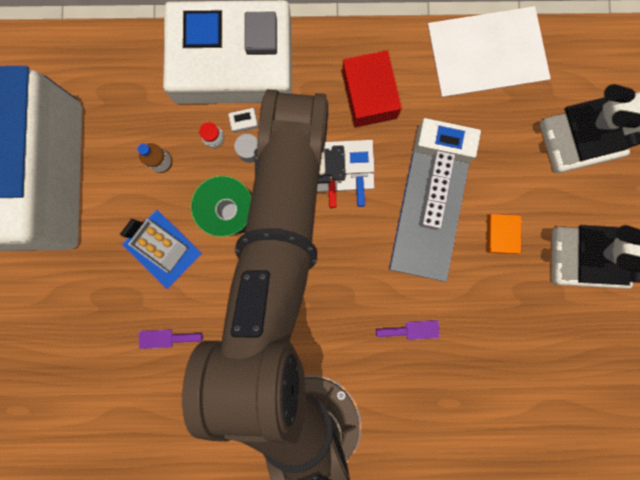

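Request:
{"name": "arm_command", "arguments": {
  "deltas": [
    {"xyz": [3.5, 19, 0], "turn": -34, "jaw": 0},
    {"xyz": [3.5, 19, 0], "turn": -34, "jaw": 0},
    {"xyz": [3.5, 19, 0], "turn": -34, "jaw": 0},
    {"xyz": [3.5, 19, 0], "turn": -34, "jaw": 0},
    {"xyz": [3.5, 19, 0], "turn": -34, "jaw": 0}
  ]
}}

```text
clock: 23.65
position: [0.5654, 0.2024, 0.2078]
ee_rot: [0.973, -2.953, -0.038]
force: [-0.1, -0.3, -0.2]
width: 0.999
```

```bash
python3 plan.py 506.5 440.5 200 143.8
```

```text
t 23.65 tcp [565.4 202.4 207.8] yaw 126.4 tilt 2.31 F [-0.1 -0.3 -0.2] T [0.13 0.01 0.01] w mm 91.9 q [-0.57  0.43  0.22  1.64 -0.13  1.11  1.9 ]
toolz deg [-2.17  0.77]
delta [-9.43 22.61  1.32] |d| 24.5 turn -17.4 or 162.6
```

Request:
{"name": "arm_command", "arguments": {
  "deltas": [
    {"xyz": [-8, 19, 0], "turn": -17.4, "jaw": 0},
    {"xyz": [-8, 19, 0], "turn": -17.4, "jaw": 0},
    {"xyz": [-8, 19, 0], "turn": -17.4, "jaw": 0},
    {"xyz": [-8, 19, 0], "turn": -17.4, "jaw": 0},
    {"xyz": [-8, 19, 0], "turn": -17.4, "jaw": 0}
  ]
}}

```text
clock: 24.07
position: [0.5162, 0.4009, 0.2103]
ee_rot: [1.41, -2.773, -0.045]
force: [-0.1, 0.6, 0.9]
width: 0.997
```

Request:
{"name": "arm_command", "arguments": {
  "deltas": [
    {"xyz": [0, 0, 0], "turn": 0, "jaw": 0},
    {"xyz": [0, 0, 0], "turn": 0, "jaw": 0}
  ]
}}

```text
clock: 24.23
position: [0.5129, 0.4042, 0.2075]
ee_rot: [1.416, -2.765, -0.047]
force: [-0.2, -1.5, -0.3]
width: 1.0
```

```bash
python3 plan.py 506.5 440.5 115 143.8
```

```text
t 24.23 tcp [512.9 404.2 207.5] yaw 144.2 tilt 2.62 F [-0.2 -1.5 -0.3] T [-0.04  0.03  0.04] w mm 92.0 q [-0.8   0.51  0.11  1.5  -0.1   1.16  1.86]
toolz deg [-2.54  0.65]
delta [-2.73  2.24  9.31] |d| 10.0 turn 0.4 or -179.6
```

Request:
{"name": "arm_command", "arguments": {
  "deltas": [
    {"xyz": [-1.4, 1.1, 3], "turn": 0.4, "jaw": 0},
    {"xyz": [-2.7, 2.2, 6], "turn": 0.4, "jaw": 0},
    {"xyz": [-2.7, 2.2, 8], "turn": 0.4, "jaw": 0},
    {"xyz": [-2.7, 2.2, 8], "turn": 0.4, "jaw": 0},
    {"xyz": [-2.7, 2.2, 8], "turn": 0.4, "jaw": 0}
  ]
}}

```text
clock: 24.65
position: [0.5071, 0.4375, 0.1264]
ee_rot: [1.403, -2.768, -0.044]
force: [0.3, -0.4, 0.4]
width: 1.001
```

```bash
python3 plan.py 506.5 440.5 43 143.8
python3 - <<'E'
from h import *
g=get_image('wrist');cv2.imwrite('pics/w6.png',g['frame'][:,:,::-1])
E
```

```text
t 24.65 tcp [507.1 437.5 126.4] yaw 143.7 tilt 2.71 F [ 0.3 -0.4  0.4] T [ 0.02 -0.07  0.02] w mm 92.1 q [-0.83  0.61  0.1   1.54 -0.11  1.02  1.82]
toolz deg [-2.67  0.45]
delta [-0.38 -0.13  8.34] |d| 8.3 turn -0.1 or 179.9
```

View pics/w6.png

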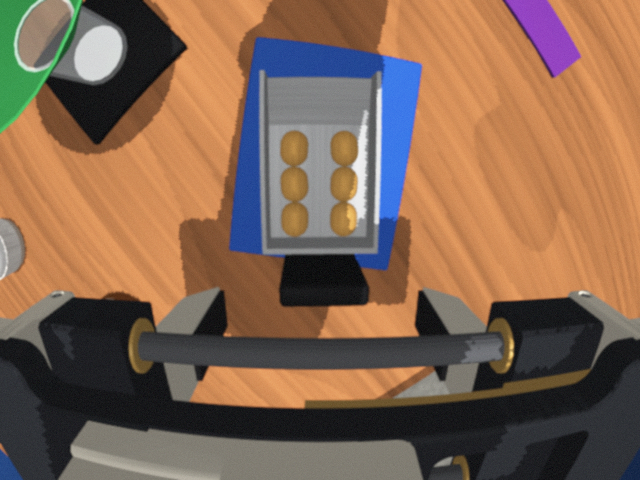

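Request:
{"name": "arm_command", "arguments": {
  "deltas": [
    {"xyz": [-0.3, -0.1, 3], "turn": 0, "jaw": 0},
    {"xyz": [-0.3, -0.1, 6], "turn": 0, "jaw": 0},
    {"xyz": [-0.3, -0.1, 8.2], "turn": 0, "jaw": 0},
    {"xyz": [-0.3, -0.1, 8.2], "turn": 0, "jaw": 0},
    {"xyz": [-0.3, -0.1, 8.2], "turn": 0, "jaw": 0}
  ]
}}

```text
clock: 25.12
position: [0.5081, 0.4399, 0.0472]
ee_rot: [1.402, -2.772, -0.044]
force: [-0.1, 0.5, 0.7]
width: 0.999
```

```bash
python3 plan.py 506.5 440.5 43 143.8
python3 - <<'E'
from h import *
g=get_image('scene');cv2.imwrite('pics/s8.png',cv2.resize(g['frame'][240:440,400:620,::-1],None,fx=3,fy=3,interpolation=cv2.INTER_CUBIC))
E
```

```text
t 25.12 tcp [508.1 439.9  47.2] yaw 143.6 tilt 2.58 F [-0.1  0.5  0.7] T [0.06 0.06 0.06] w mm 91.9 q [-0.83  0.7   0.09  1.6  -0.12  0.88  1.83]
toolz deg [-2.51  0.55]
delta [0.04 0.14 0.42] |d| 0.5 turn -0.2 or 179.8
```

View pics/s8.png

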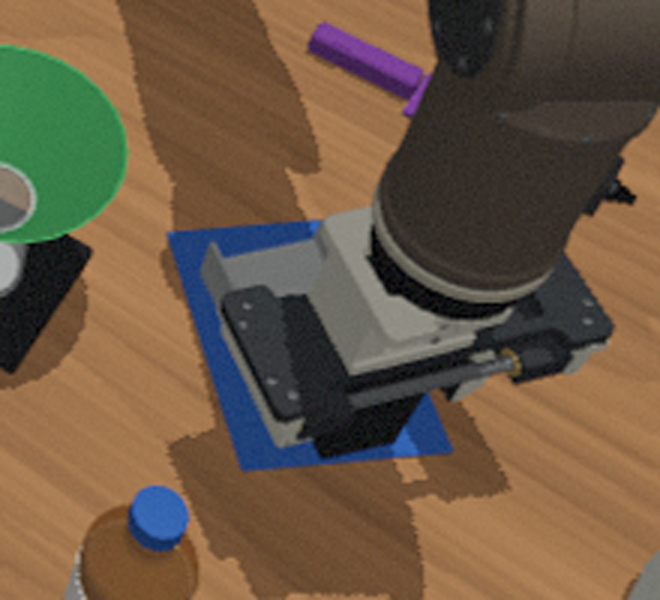

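Request:
{"name": "arm_command", "arguments": {
  "deltas": [
    {"xyz": [0, 0, 0.4], "turn": 0, "jaw": 120},
    {"xyz": [0, 0, 0.4], "turn": 0, "jaw": 255},
    {"xyz": [0, 0, 0.4], "turn": 0, "jaw": 255},
    {"xyz": [0, 0, 0.4], "turn": 0, "jaw": 255},
    {"xyz": [0, 0, 0.4], "turn": 0, "jaw": 255}
  ],
  "force": 60
}}

```text
clock: 25.58
position: [0.5088, 0.4411, 0.045]
ee_rot: [1.404, -2.775, -0.046]
force: [-0.1, 0.8, -0.8]
width: 0.688
```

Request:
{"name": "arm_command", "arguments": {
  "deltas": [
    {"xyz": [0, 0, 0], "turn": 0, "jaw": 255},
    {"xyz": [0, 0, 0], "turn": 0, "jaw": 255},
    {"xyz": [0, 0, 0], "turn": 0, "jaw": 255},
    {"xyz": [0, 0, 0], "turn": 0, "jaw": 255},
    {"xyz": [0, 0, 0], "turn": 0, "jaw": 255}
  ]
}}

```text
clock: 26.0
position: [0.5089, 0.4415, 0.0455]
ee_rot: [1.404, -2.775, -0.046]
force: [-0.7, 1.5, 6.0]
width: 0.551
```

```bash
python3 plan.py 506.5 440.5 43 143.8
```

```text
t 26.0 tcp [508.9 441.5  45.5] yaw 143.7 tilt 2.47 F [-0.7  1.5  6. ] T [ 0.14  0.15 -0.02] w mm 50.7 q [-0.83  0.7   0.09  1.6  -0.12  0.87  1.83]
toolz deg [-2.36  0.73]
delta [0.22 0.13 0.26] |d| 0.4 turn -0.1 or 179.9
```

Gripped (50.7 mm). A small slow test lift, to see whether it pivots.

Request:
{"name": "arm_command", "arguments": {
  "deltas": [
    {"xyz": [0, 0, -0.2], "turn": 0, "jaw": 255},
    {"xyz": [0, 0, -0.4], "turn": 0, "jaw": 255},
    {"xyz": [0, 0, -0.7], "turn": 0, "jaw": 255},
    {"xyz": [0, 0, -1.0], "turn": 0, "jaw": 255},
    {"xyz": [0, 0, -1.0], "turn": 0, "jaw": 255}
  ]
}}

```text
clock: 26.42
position: [0.5097, 0.4414, 0.056]
ee_rot: [1.404, -2.776, -0.047]
force: [0.7, 0.5, -2.6]
width: 0.548
```

```bash
python3 plan.py 506.5 440.5 43 143.8
python3 - <<'E'
from h import *
g=get_image('wrist');cv2.imwrite('pics/w7.png',g['frame'][:,:,::-1])
g=get_image('scene');cv2.imwrite('pics/s9.png',cv2.resize(g['frame'][240:440,400:620,::-1],None,fx=3,fy=3,interpolation=cv2.INTER_CUBIC))
E
```

```text
t 26.42 tcp [509.7 441.4  56. ] yaw 143.7 tilt 2.44 F [ 0.7  0.5 -2.6] T [ 0.19 -0.13  0.02] w mm 50.4 q [-0.83  0.69  0.09  1.59 -0.12  0.89  1.83]
toolz deg [-2.32  0.74]
delta [0.24 0.15 1.31] |d| 1.3 turn -0.1 or 179.9
```

View pics/w7.png

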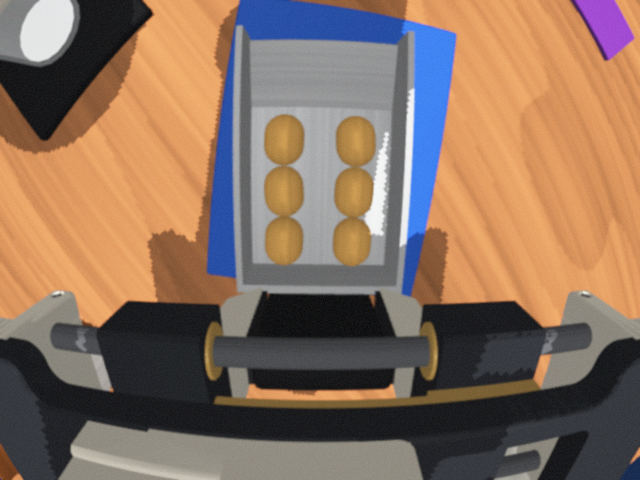

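View pics/s9.png

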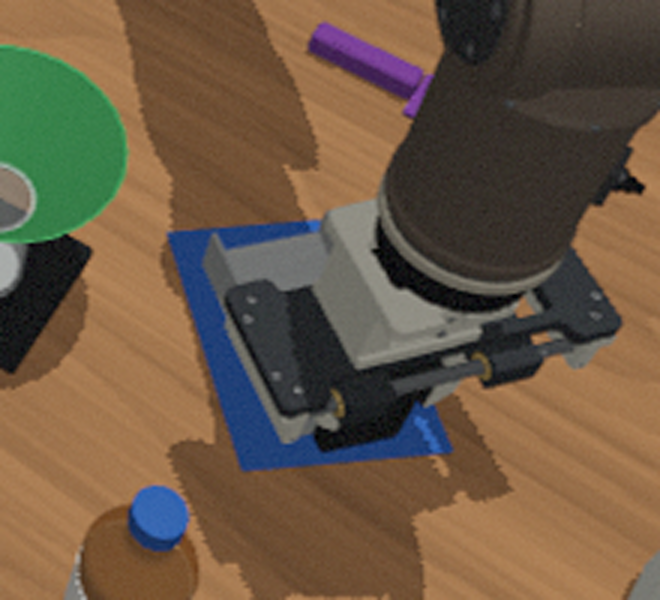

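Request:
{"name": "arm_command", "arguments": {
  "deltas": [
    {"xyz": [0, 0, -0.5], "turn": 0, "jaw": 255},
    {"xyz": [0, 0, -1], "turn": 0, "jaw": 255},
    {"xyz": [0, 0, -1.5], "turn": 0, "jaw": 255},
    {"xyz": [0, 0, -2.0], "turn": 0, "jaw": 255},
    {"xyz": [0, 0, -2.0], "turn": 0, "jaw": 255}
  ]
}}

```text
clock: 26.93
position: [0.511, 0.4416, 0.0771]
ee_rot: [1.405, -2.777, -0.047]
force: [-0.8, -0.1, -2.0]
width: 0.545
```

```bash
cat >> h.py <<'E'
def wcloud(g):
    K=g['camera_matrix'];d=g['depth'];v,u=np.mgrid[0:480,0:640]
    a=(u-K[0,2])/K[0,0];b=(v-K[1,2])/K[1,1];r=np.hypot(a,b)+1e-9
    t=np.tan(r)/r
    p=np.stack([a*t*d,-b*t*d,-d],-1);T=g['cam_to_world'];return p@T[:3,:3].T+T[:3,3]
def scooptilt(name='x'):
    """walls' tops/floor from wrist view: fit plane to floor strip between the bead rows; front-down tilt along heading"""
    g=get_image('wrist');P=wcloud(g);o,r=tool()
    cv2.imwrite(f'pics/{name}.png',g['frame'][:,:,::-1]);np.savez('w.npz',**g)
    return g,P,o,r
E
python3 plan.py 506.5 440.5 43 143.8
python3 - <<'E'
from h import *
g,P,o,r=scooptilt('w8')
for uv in [(320,60),(320,85),(320,120),(320,160),(320,200),(320,230),(240,60),(240,200),(405,60),(405,200)]:
    print(uv,P[uv[1],uv[0]].round(4))
Q=P[115:255,310:330].reshape(-1,3);Q=Q[np.isfinite(Q).all(1)]
c=Q.mean(0);n=np.linalg.svd(Q-c,full_matrices=False)[2][2];n*=np.sign(n[2]);print('normal deg',np.degrees(n[:2]).round(2))
E
```

```text
t 26.93 tcp [511.  441.6  77.1] yaw 143.7 tilt 2.39 F [-0.8 -0.1 -2. ] T [ 0.18 -0.08  0.  ] w mm 50.2 q [-0.83  0.67  0.09  1.58 -0.12  0.93  1.82]
toolz deg [-2.25  0.82]
delta [0.32 0.16 3.43] |d| 3.4 turn -0.1 or 179.9
(320, 60) [0.4392 0.3434 0.0458]
(320, 85) [0.4467 0.3538 0.0427]
(320, 120) [0.4573 0.3685 0.0375]
(320, 160) [0.47   0.3857 0.0382]
(320, 200) [0.4826 0.4029 0.0394]
(320, 230) [0.4926 0.4165 0.0377]
(240, 60) [0.4712 0.3257 0.0707]
(240, 200) [0.5098 0.3764 0.0696]
(405, 60) [0.4097 0.3684 0.0657]
(405, 200) [0.4492 0.4212 0.0714]
normal deg [-46.11  33.94]
```

View pics/w8.png

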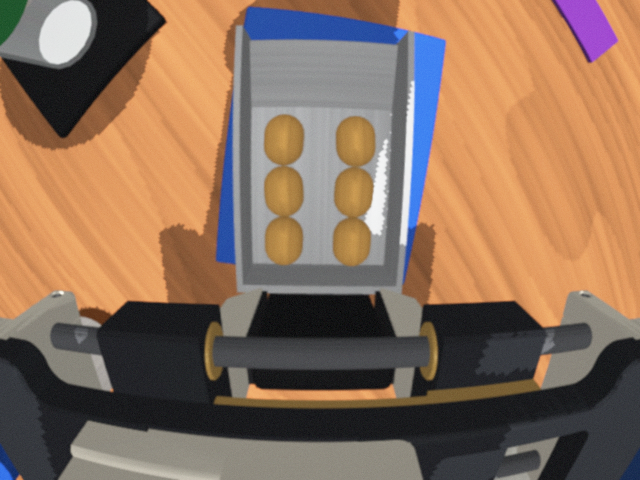

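The floor is level within 1° (depth 38±1 mm along it), so the 60 N grip holds the scoop flat. Lifting on.

Request:
{"name": "arm_command", "arguments": {
  "deltas": [
    {"xyz": [0, 0, -1.5], "turn": 0, "jaw": 255},
    {"xyz": [0, 0, -4], "turn": 0, "jaw": 255},
    {"xyz": [0, 0, -7], "turn": 0, "jaw": 255},
    {"xyz": [0, 0, -10], "turn": 0, "jaw": 255},
    {"xyz": [0, 0, -12], "turn": 0, "jaw": 255}
  ]
}}

```text
clock: 27.4
position: [0.5163, 0.4401, 0.1994]
ee_rot: [1.406, -2.779, -0.048]
force: [0.9, 1.0, -2.3]
width: 0.545
```

Request:
{"name": "arm_command", "arguments": {
  "deltas": [
    {"xyz": [0, 0, -1.5], "turn": -3, "jaw": 255},
    {"xyz": [0, 0, -2.5], "turn": -7, "jaw": 255},
    {"xyz": [0, 0, -3.5], "turn": -12, "jaw": 255},
    {"xyz": [0, 0, -3.5], "turn": -16, "jaw": 255},
    {"xyz": [0, 0, -3.5], "turn": -20, "jaw": 255}
  ]
}}

```text
clock: 27.82
position: [0.5178, 0.4397, 0.2351]
ee_rot: [1.876, -2.495, -0.055]
force: [0.3, -0.1, -3.2]
width: 0.548
```

```bash
python3 plan.py 580 369 225 170
python3 - <<'E'
from h import *
g,P,o,r=scooptilt('w9')
for uv in [(320,60),(320,85),(320,120),(320,160),(320,200),(320,230)]:
    print(uv,P[uv[1],uv[0]].round(4))
E
```

```text
t 27.82 tcp [517.8 439.7 235.1] yaw 163.9 tilt 2.32 F [ 0.3 -0.1 -3.2] T [ 0.12 -0.01  0.  ] w mm 50.4 q [-0.78  0.53  0.03  1.39 -0.06  1.23  2.13]
toolz deg [-2.11  0.94]
delta [ 5.07 -7.98  0.66] |d| 9.5 turn -6.1 or 173.9
(320, 60) [0.4836 0.3234 0.2026]
(320, 85) [0.487  0.3356 0.1988]
(320, 120) [0.492  0.3532 0.1964]
(320, 160) [0.4978 0.3736 0.1951]
(320, 200) [0.5038 0.3944 0.1951]
(320, 230) [0.5084 0.4099 0.1971]
```

Request:
{"name": "arm_command", "arguments": {
  "deltas": [
    {"xyz": [0.8, -1.2, 0], "turn": -1, "jaw": 255},
    {"xyz": [2, -3.2, 0], "turn": -3, "jaw": 255},
    {"xyz": [3.3, -5.2, 0], "turn": -5, "jaw": 255},
    {"xyz": [4.4, -7, 0.5], "turn": -6, "jaw": 255},
    {"xyz": [5.1, -8, 0.7], "turn": -6, "jaw": 255}
  ]
}}

```text
clock: 28.28
position: [0.5822, 0.3655, 0.2232]
ee_rot: [2.005, -2.392, -0.054]
force: [-0.8, -1.6, -3.1]
width: 0.546
```

Request:
{"name": "arm_command", "arguments": {
  "deltas": [
    {"xyz": [0, 0, 0], "turn": 0, "jaw": 255},
    {"xyz": [0, 0, 0], "turn": 0, "jaw": 255}
  ]
}}

```text
clock: 28.45
position: [0.5823, 0.3647, 0.2226]
ee_rot: [2.0, -2.395, -0.054]
force: [0.2, 0.5, -2.3]
width: 0.546
```

```bash
python3 plan.py 579.5 364 192 170
python3 - <<'E'
from h import *
g,P,o,r=scooptilt('w10')
for uv in [(320,60),(320,85),(320,120),(320,160),(320,200),(320,230)]:
    print(uv,P[uv[1],uv[0]].round(4))
g=get_image('scene');cv2.imwrite('pics/s10.png',cv2.resize(g['frame'][140:400,330:630,::-1],None,fx=2.3,fy=2.3,interpolation=cv2.INTER_CUBIC))
E
```

```text
t 28.45 tcp [582.3 364.7 222.6] yaw 169.8 tilt 2.31 F [ 0.2  0.5 -2.3] T [ 0.21  0.04 -0.01] w mm 50.2 q [-0.63  0.56  0.02  1.38 -0.05  1.23  2.37]
toolz deg [-2.18  0.75]
delta [0.14 0.14 3.07] |d| 3.1 turn -0.2 or 179.8
(320, 60) [0.5599 0.2454 0.1892]
(320, 85) [0.562 0.258 0.186]
(320, 120) [0.5659 0.2766 0.1994]
(320, 160) [0.5693 0.296  0.1966]
(320, 200) [0.5729 0.3149 0.2014]
(320, 230) [0.5756 0.3296 0.2019]
```

View pics/w10.png

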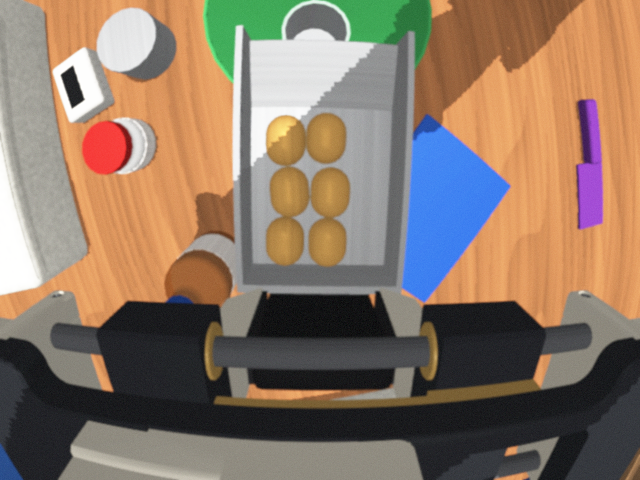

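View pics/s10.png

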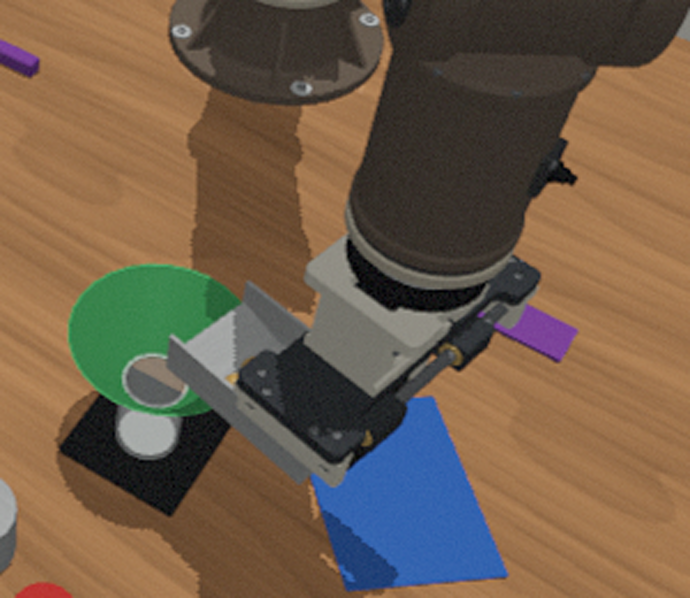

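The spout is over the near half of the funnel, all 6 beads still aboard. Lowering until the scoop rests on the near rim.

Request:
{"name": "arm_command", "arguments": {
  "deltas": [
    {"xyz": [0, 0, 0.8], "turn": 0, "jaw": 255},
    {"xyz": [0, 0, 1.6], "turn": 0, "jaw": 255},
    {"xyz": [0, 0, 2.4], "turn": 0, "jaw": 255},
    {"xyz": [0, 0, 3.0], "turn": 0, "jaw": 255},
    {"xyz": [0, 0, 3.0], "turn": 0, "jaw": 255}
  ]
}}

```text
clock: 28.97
position: [0.5787, 0.3674, 0.1911]
ee_rot: [2.005, -2.388, -0.056]
force: [-0.5, 0.2, -4.1]
width: 0.547
```

Request:
{"name": "arm_command", "arguments": {
  "deltas": [
    {"xyz": [0, 0, 0.2], "turn": 0, "jaw": 255},
    {"xyz": [0, 0, 0.3], "turn": 0, "jaw": 255},
    {"xyz": [0, 0, 0.3], "turn": 0, "jaw": 255}
  ]
}}

```text
clock: 29.22
position: [0.5786, 0.3677, 0.1885]
ee_rot: [2.005, -2.389, -0.056]
force: [-0.6, 0.9, 1.5]
width: 0.544
```

```bash
python3 plan.py 579.5 364 188 170
```

```text
t 29.22 tcp [578.6 367.7 188.5] yaw 170.0 tilt 2.43 F [-0.6  0.9  1.5] T [-0.21  0.33 -0.08] w mm 50.1 q [-0.64  0.58  0.02  1.43 -0.05  1.16  2.37]
toolz deg [-2.31  0.77]
delta [ 0.35 -0.15  0.04] |d| 0.4 turn 0.0 or -180.0
```

Contact. Easing the grip so the scoop can hinge between the pads.

Request:
{"name": "arm_command", "arguments": {
  "deltas": [
    {"xyz": [0, 0, 0], "turn": 0, "jaw": 255},
    {"xyz": [0, 0, 0], "turn": 0, "jaw": 255},
    {"xyz": [0, 0, 0], "turn": 0, "jaw": 255}
  ],
  "force": 6
}}

```text
clock: 29.47
position: [0.5787, 0.3676, 0.1887]
ee_rot: [2.005, -2.389, -0.056]
force: [-0.2, 1.0, -0.6]
width: 0.543
```

Request:
{"name": "arm_command", "arguments": {
  "deltas": [
    {"xyz": [0.2, 0, -0.3], "turn": 0, "jaw": 255},
    {"xyz": [0.5, 0, -0.7], "turn": 0, "jaw": 255},
    {"xyz": [0.8, 0, -1.1], "turn": 0, "jaw": 255},
    {"xyz": [1.1, 0, -1.5], "turn": 0, "jaw": 255},
    {"xyz": [1.2, 0, -1.7], "turn": 0, "jaw": 255}
  ]
}}

```text
clock: 29.88
position: [0.5778, 0.3547, 0.2066]
ee_rot: [2.005, -2.391, -0.055]
force: [-0.5, -0.8, -2.8]
width: 0.546
```

```bash
python3 plan.py
python3 - <<'E'
from h import *
g,P,o,r=scooptilt('w11')
for v in (40,60,80,100,120,160,200,230): print(v,P[v,375].round(4))
g=get_image('scene');cv2.imwrite('pics/s11.png',cv2.resize(g['frame'][140:400,330:630,::-1],None,fx=2.3,fy=2.3,interpolation=cv2.INTER_CUBIC))
E
```

```text
t 29.88 tcp [577.8 354.7 206.6] yaw 170.0 tilt 2.37 F [-0.5 -0.8 -2.8] T [ 0.11 -0.02 -0.01] w mm 50.2 q [-0.62  0.55  0.02  1.43 -0.05  1.19  2.38]
toolz deg [-2.24  0.78]
40 [0.5114 0.2136 0.1096]
60 [0.5274 0.2388 0.1704]
80 [0.5288 0.2492 0.1677]
100 [0.5298 0.2596 0.1632]
120 [0.5313 0.2705 0.1618]
160 [0.5352 0.2921 0.1638]
200 [0.539  0.3134 0.1668]
230 [0.5413 0.3302 0.1668]
```

View pics/w11.png

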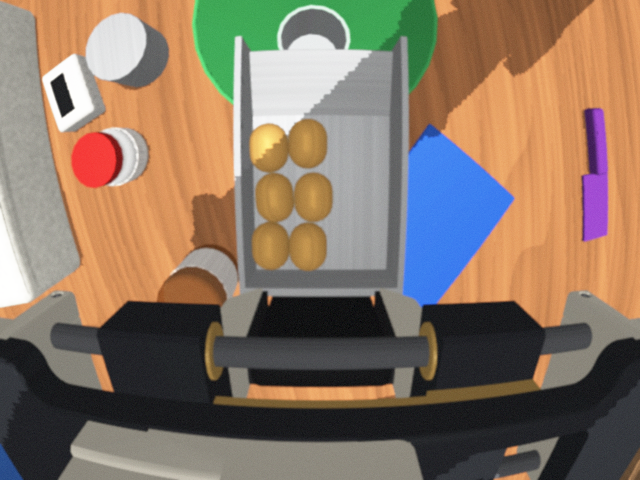

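View pics/s11.png

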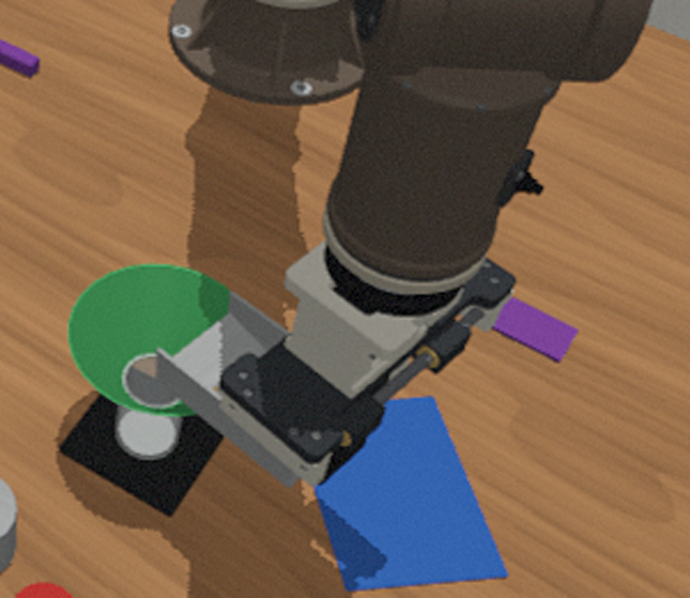

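Request:
{"name": "arm_command", "arguments": {
  "deltas": [
    {"xyz": [0, 0, 0], "turn": 0, "jaw": 255},
    {"xyz": [0, 0, 0], "turn": 0, "jaw": 255},
    {"xyz": [0, 0, 0], "turn": 0, "jaw": 255},
    {"xyz": [0, 0, 0], "turn": 0, "jaw": 255}
  ],
  "force": 3
}}

```text
clock: 30.32
position: [0.5777, 0.3552, 0.2063]
ee_rot: [2.005, -2.39, -0.056]
force: [-1.2, 0.1, -1.7]
width: 0.545
```

```bash
python3 plan.py
python3 - <<'E'
from h import *
g,P,o,r=scooptilt('w12')
for v in (60,80,100,120,160,200,230): print(v,P[v,375].round(4))
E
```

```text
t 30.32 tcp [577.7 355.2 206.3] yaw 170.0 tilt 2.38 F [-1.2  0.1 -1.7] T [-0.06  0.08  0.03] w mm 50.1 q [-0.62  0.55  0.02  1.43 -0.05  1.19  2.38]
toolz deg [-2.24  0.79]
60 [0.5153 0.2296 0.1152]
80 [0.527  0.2488 0.1592]
100 [0.5282 0.2597 0.1553]
120 [0.5298 0.2709 0.1539]
160 [0.534  0.2933 0.1569]
200 [0.5377 0.3155 0.1591]
230 [0.5407 0.3317 0.1632]
```

At 3 N it hinges and rests on the rim (about 9° now). Continuing along the arc.

Request:
{"name": "arm_command", "arguments": {
  "deltas": [
    {"xyz": [0.3, 0, -0.3], "turn": 0, "jaw": 255},
    {"xyz": [0.6, 0, -0.6], "turn": 0, "jaw": 255},
    {"xyz": [0.9, 0, -0.9], "turn": 0, "jaw": 255},
    {"xyz": [1.2, 0, -1.2], "turn": 0, "jaw": 255},
    {"xyz": [1.5, 0, -1.5], "turn": 0, "jaw": 255}
  ]
}}

```text
clock: 30.78
position: [0.5757, 0.3397, 0.2216]
ee_rot: [2.005, -2.391, -0.056]
force: [-0.2, 0.2, -2.4]
width: 0.546
```

Request:
{"name": "arm_command", "arguments": {
  "deltas": [
    {"xyz": [0, 0, 0], "turn": 0, "jaw": 255},
    {"xyz": [0, 0, 0], "turn": 0, "jaw": 255}
  ]
}}

```text
clock: 30.95
position: [0.576, 0.3393, 0.2221]
ee_rot: [2.005, -2.392, -0.055]
force: [-0.2, -0.3, -1.0]
width: 0.545
```

```bash
python3 plan.py
python3 - <<'E'
from h import *
g,P,o,r=scooptilt('w13')
for v in (60,80,100,120,160,200,230): print(v,P[v,375].round(4))
g=get_image('scene');cv2.imwrite('pics/s13.png',cv2.resize(g['frame'][140:400,330:630,::-1],None,fx=2.3,fy=2.3,interpolation=cv2.INTER_CUBIC))
E
```

```text
t 30.95 tcp [576.  339.3 222.1] yaw 169.9 tilt 2.33 F [-0.2 -0.3 -1. ] T [-0.07  0.02  0.03] w mm 50.2 q [-0.61  0.53  0.02  1.43 -0.05  1.21  2.39]
toolz deg [-2.19  0.8 ]
60 [0.5089 0.2099 0.1095]
80 [0.5125 0.2255 0.1139]
100 [0.5231 0.2426 0.1542]
120 [0.5251 0.2548 0.1537]
160 [0.5294 0.279  0.156 ]
200 [0.5342 0.302  0.1632]
230 [0.5377 0.3185 0.1694]
```

View pics/w13.png

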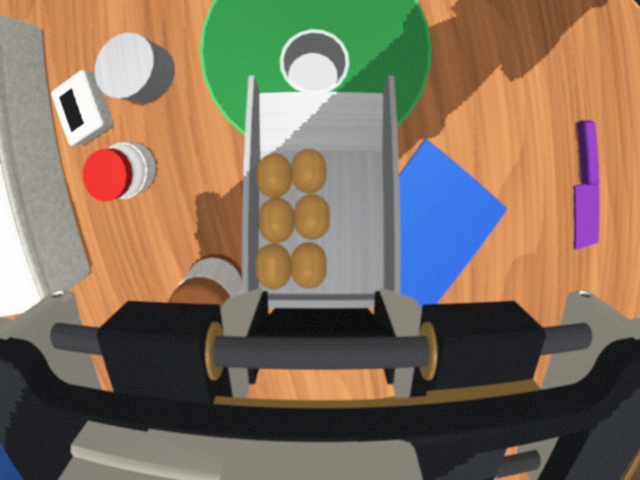

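View pics/s13.png

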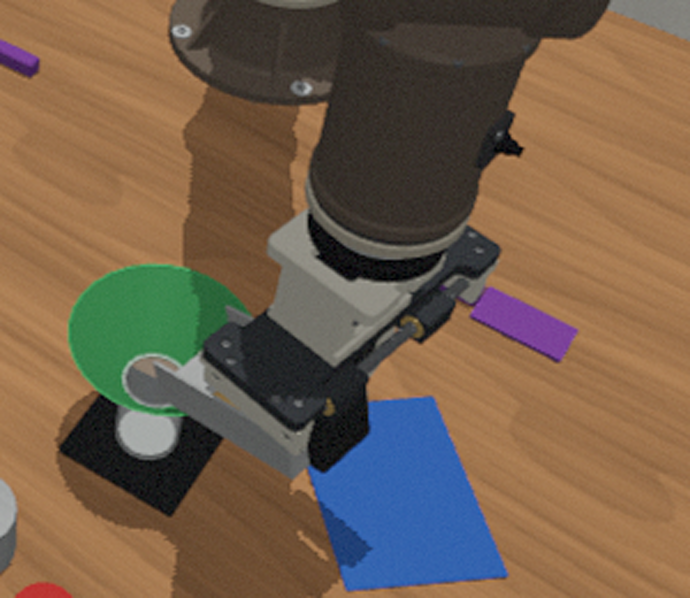

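Request:
{"name": "arm_command", "arguments": {
  "deltas": [
    {"xyz": [0.35, 0, -0.25], "turn": 0, "jaw": 255},
    {"xyz": [0.7, 0, -0.5], "turn": 0, "jaw": 255},
    {"xyz": [1.1, 0, -0.75], "turn": 0, "jaw": 255},
    {"xyz": [1.5, 0, -1.0], "turn": 0, "jaw": 255},
    {"xyz": [1.8, 0, -1.2], "turn": 0, "jaw": 255}
  ]
}}

```text
clock: 31.47
position: [0.5733, 0.3211, 0.234]
ee_rot: [2.005, -2.392, -0.055]
force: [0.3, -0.9, -2.7]
width: 0.542
```

```bash
python3 plan.py
python3 - <<'E'
from h import *
g,P,o,r=scooptilt('w14')
for v in (80,100,120,160,200,230): print(v,P[v,365].round(4))
E
```

```text
t 31.47 tcp [573.3 321.1 234. ] yaw 169.9 tilt 2.34 F [ 0.3 -0.9 -2.7] T [ 0.05  0.1  -0.02] w mm 49.8 q [-0.59  0.5   0.02  1.45 -0.05  1.22  2.42]
toolz deg [-2.2  0.8]
80 [0.5125 0.2034 0.1021]
100 [0.516  0.2194 0.1066]
120 [0.5201 0.2349 0.1153]
160 [0.5306 0.2611 0.1535]
200 [0.5357 0.2853 0.1623]
230 [0.5396 0.3021 0.1712]
```

View pics/w14.png

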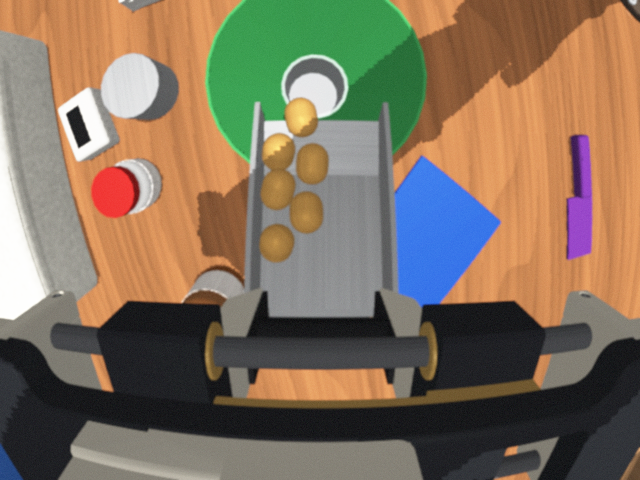

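At about 28° the beads are rolling over the lip (300,118) into the funnel. Holding to let them run.

Request:
{"name": "arm_command", "arguments": {
  "deltas": [
    {"xyz": [0, 0, 0], "turn": 0, "jaw": 255},
    {"xyz": [0, 0, 0], "turn": 0, "jaw": 255},
    {"xyz": [0, 0, 0], "turn": 0, "jaw": 255},
    {"xyz": [0, 0, 0], "turn": 0, "jaw": 255},
    {"xyz": [0, 0, 0], "turn": 0, "jaw": 255}
  ]
}}

```text
clock: 31.93
position: [0.5735, 0.3207, 0.2344]
ee_rot: [2.004, -2.392, -0.054]
force: [0.4, -0.3, -1.5]
width: 0.544
```

```bash
python3 plan.py
python3 - <<'E'
from h import *
g,P,o,r=scooptilt('w15')
for v in (120,160,200,230): print(v,P[v,365].round(4))
E
```

```text
t 31.93 tcp [573.5 320.7 234.4] yaw 169.9 tilt 2.31 F [ 0.4 -0.3 -1.5] T [-0.07  0.    0.  ] w mm 50.0 q [-0.59  0.5   0.03  1.45 -0.05  1.22  2.42]
toolz deg [-2.16  0.79]
120 [0.5202 0.2345 0.1147]
160 [0.5306 0.2609 0.1519]
200 [0.5359 0.2851 0.1617]
230 [0.54   0.3016 0.1724]
```

View pics/w15.png

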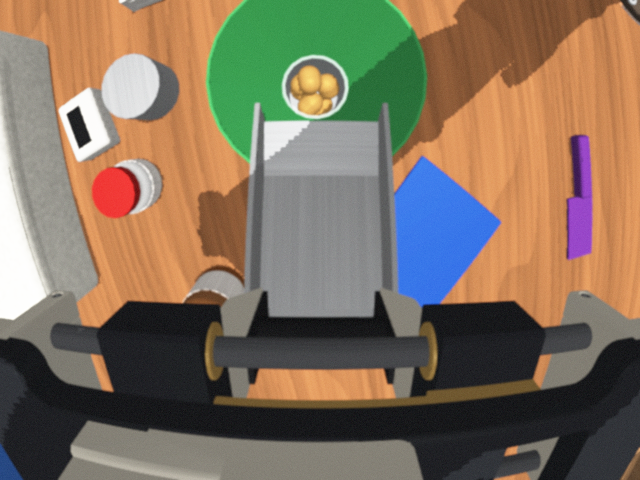

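All six beads sit at the tube mouth (315,88) and the scoop is empty. Clamping the tilt and lifting away to check the beads.

Request:
{"name": "arm_command", "arguments": {
  "deltas": [
    {"xyz": [0, 0, 0], "turn": 0, "jaw": 255},
    {"xyz": [0, 0, 0], "turn": 0, "jaw": 255},
    {"xyz": [0, 0, 0], "turn": 0, "jaw": 255},
    {"xyz": [0, 0, -1.5], "turn": 0, "jaw": 255},
    {"xyz": [0, 0, -3], "turn": 0, "jaw": 255}
  ],
  "force": 60
}}

```text
clock: 32.4
position: [0.574, 0.3201, 0.2637]
ee_rot: [2.003, -2.39, -0.055]
force: [0.8, -0.1, 0.1]
width: 0.544
```

Request:
{"name": "arm_command", "arguments": {
  "deltas": [
    {"xyz": [-1, 0, -2], "turn": 0, "jaw": 255},
    {"xyz": [-3, 0, -3], "turn": 2, "jaw": 255},
    {"xyz": [-6, 0, -3], "turn": 6, "jaw": 255},
    {"xyz": [-9, 0.5, -3], "turn": 10, "jaw": 255},
    {"xyz": [-12, 1, -3], "turn": 15, "jaw": 255}
  ]
}}

```text
clock: 32.82
position: [0.5867, 0.4406, 0.2951]
ee_rot: [1.666, -2.632, -0.05]
force: [0.6, 0.1, -1.8]
width: 0.541
```

```bash
python3 plan.py 515 440 230 143.7
python3 - <<'E'
from h import *
g,P,o,r=scooptilt('w16')
t=get_image('top');cv2.imwrite('pics/t9.png',cv2.resize(t['frame'][160:300,110:290,::-1],None,fx=4,fy=4,interpolation=cv2.INTER_CUBIC))
H=hsv(t);Q=cloud(t);v,u=np.mgrid[0:480,0:640]
k=(H[...,0]>12)&(H[...,0]<30)&(H[...,1]>110)&(u>205)&(u<250)&(v>190)&(v<225)
print(k.sum(),Q[k].min(0).round(3),Q[k].max(0).round(3))
E
```

```text
t 32.82 tcp [586.7 440.6 295.1] yaw 154.7 tilt 2.38 F [ 0.6  0.1 -1.8] T [ 0.09 -0.01 -0.03] w mm 49.8 q [-0.74  0.61  0.09  1.12 -0.09  1.44  2.04]
toolz deg [-2.26  0.75]
delta [3.09 6.18 6.78] |d| 9.7 turn 11.0 or -169.0
172 [0.533 0.187 0.019] [0.573 0.226 0.068]
```

View pics/t9.png

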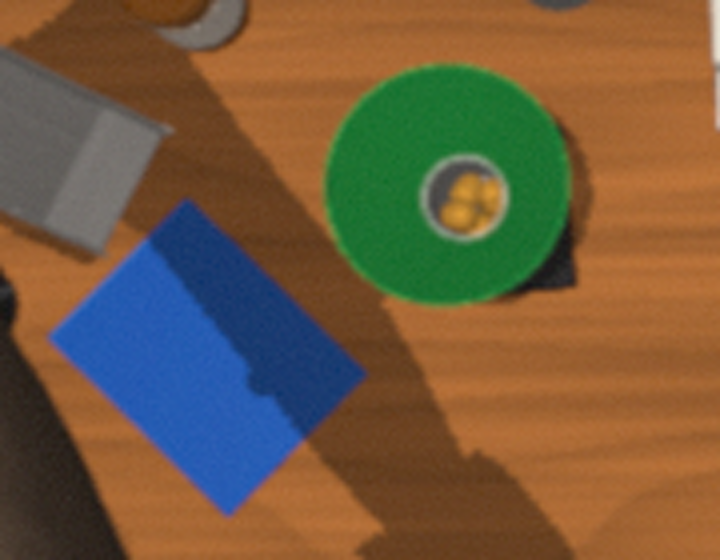

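View pics/w16.png

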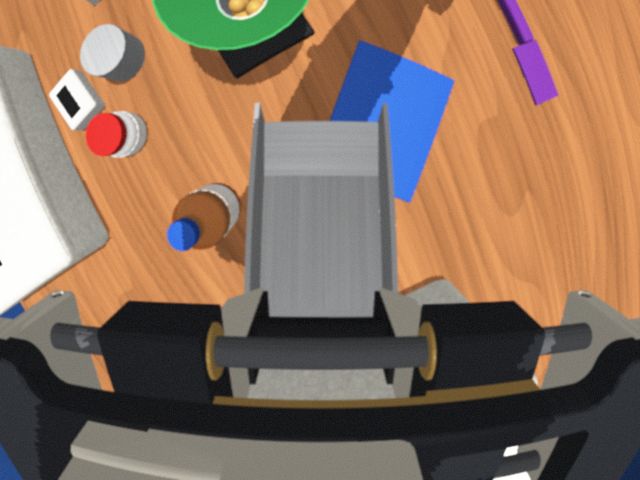

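Beads are deep in the tube (highest brass point z≈68 mm). Measuring the bare mat, then going back over it.

```bash
python3 - <<'E'
from h import *
g=get_image('top');H=hsv(g);v,u=np.mgrid[0:480,0:640]
k=(H[...,0]>100)&(H[...,0]<130)&(H[...,1]>120)&(u>110)&(u<215)&(v>200)&(v<300)
for kk,s,c in comps(k,100):
    print(rect(rayz(g,np.argwhere(kk)[:,::-1],.004)),s[4])
E
python3 - <<'E'
import numpy as np
E
python3 plan.py 478 410 200 143.7
```

```text
(array([459. , 385.8]), array([166.3, 126.5]), 45.4) 3060
t 32.97 tcp [584.5 443.3 293.4] yaw 155.2 tilt 2.52 F [ 0.3 -0.7 -1.1] T [ 0.02  0.06 -0.01] w mm 49.6 q [-0.75  0.61  0.08  1.12 -0.09  1.44  2.04]
toolz deg [-2.41  0.75]
delta [7.43 7.85 9.74] |d| 14.6 turn 11.5 or -168.5
```

Request:
{"name": "arm_command", "arguments": {
  "deltas": [
    {"xyz": [1.5, 1.6, 0.5], "turn": 3, "jaw": 255},
    {"xyz": [3.5, 3.6, 1.5], "turn": 6, "jaw": 255},
    {"xyz": [5.5, 5.8, 3], "turn": 9, "jaw": 255},
    {"xyz": [7.4, 7.8, 5], "turn": 11.5, "jaw": 255},
    {"xyz": [7.4, 7.8, 7], "turn": 11.5, "jaw": 255}
  ]
}}

```text
clock: 33.38
position: [0.4751, 0.4079, 0.2277]
ee_rot: [1.403, -2.773, -0.049]
force: [-0.1, 0.5, -1.8]
width: 0.534
```

```bash
python3 plan.py 476.5 409.7 110 143.7
```

```text
t 33.38 tcp [475.1 407.9 227.7] yaw 143.6 tilt 2.65 F [-0.1  0.5 -1.8] T [ 0.12 -0.   -0.01] w mm 49.1 q [-0.84  0.45  0.1   1.55 -0.09  1.17  1.8 ]
toolz deg [-2.53  0.76]
delta [-0.41 -0.52 11.75] |d| 11.8 turn -0.1 or 179.9
```

Request:
{"name": "arm_command", "arguments": {
  "deltas": [
    {"xyz": [-0.4, -0.5, 2], "turn": 0, "jaw": 255},
    {"xyz": [-0.4, -0.5, 5], "turn": 0, "jaw": 255},
    {"xyz": [-0.4, -0.5, 8], "turn": 0, "jaw": 255},
    {"xyz": [-0.4, -0.5, 11], "turn": 0, "jaw": 255},
    {"xyz": [-0.4, -0.5, 11.7], "turn": 0, "jaw": 255}
  ]
}}

```text
clock: 33.8
position: [0.4743, 0.4068, 0.1062]
ee_rot: [1.4, -2.767, -0.046]
force: [-1.1, -0.4, -2.2]
width: 0.539
```

Request:
{"name": "arm_command", "arguments": {
  "deltas": [
    {"xyz": [0, 0, 0.3], "turn": 0, "jaw": 255},
    {"xyz": [0, 0, 0.7], "turn": 0, "jaw": 255},
    {"xyz": [0, 0, 1.0], "turn": 0, "jaw": 255}
  ]
}}

```text
clock: 34.05
position: [0.476, 0.4091, 0.0998]
ee_rot: [1.403, -2.773, -0.05]
force: [0.5, 6.0, 16.7]
width: 0.541
```

```bash
python3 plan.py 476.5 409.7 90 143.7
python3 - <<'E'
from h import *
g,P,o,r=scooptilt('w17')
for v in (120,140,160,200,230,250): print(v,P[v,320].round(4))
E
```

```text
t 34.05 tcp [476.  409.1  99.8] yaw 143.7 tilt 2.66 F [ 0.5  6.  16.7] T [ 0.3   0.31 -0.16] w mm 49.7 q [-0.82  0.57  0.08  1.68 -0.11  0.91  1.82]
toolz deg [-2.54  0.77]
delta [-0.09 -0.05  0.97] |d| 1.0 turn -0.0 or 180.0
120 [0.4191 0.3349 0.0193]
140 [0.4268 0.3453 0.0202]
160 [0.4344 0.3556 0.021 ]
200 [0.4492 0.375  0.0305]
230 [0.4598 0.3889 0.0375]
250 [0.4667 0.3978 0.0428]
```

View pics/w17.png

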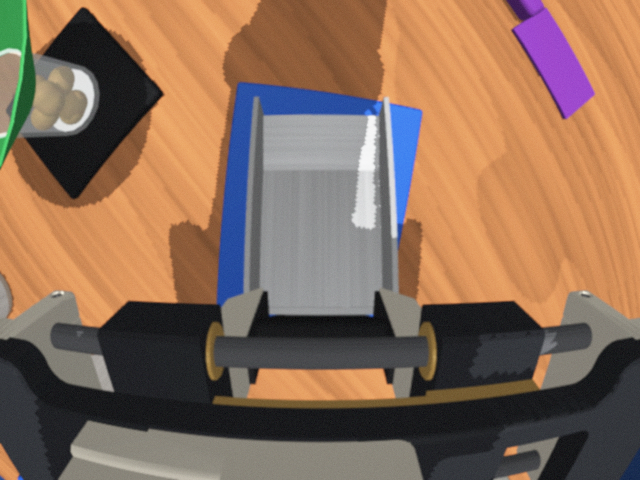

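The lip is on the mat (17 N contact). Loosening, then lowering backward along the hinge arc.

Request:
{"name": "arm_command", "arguments": {
  "deltas": [
    {"xyz": [0, 0, -0.2], "turn": 0, "jaw": 255},
    {"xyz": [0, 0, -0.2], "turn": 0, "jaw": 255},
    {"xyz": [0, 0, -0.1], "turn": 0, "jaw": 255}
  ],
  "force": 3
}}

```text
clock: 34.35
position: [0.4771, 0.4094, 0.1023]
ee_rot: [1.404, -2.775, -0.051]
force: [0.3, 0.4, -2.1]
width: 0.544
```

Request:
{"name": "arm_command", "arguments": {
  "deltas": [
    {"xyz": [-0.3, 0, 0.6], "turn": 0, "jaw": 255},
    {"xyz": [-0.6, 0, 1.2], "turn": 0, "jaw": 255},
    {"xyz": [-0.9, 0, 1.8], "turn": 0, "jaw": 255},
    {"xyz": [-1.2, 0, 2.4], "turn": 0, "jaw": 255},
    {"xyz": [-1.5, 0, 2.8], "turn": 0, "jaw": 255}
  ]
}}

```text
clock: 34.77
position: [0.4845, 0.4219, 0.0727]
ee_rot: [1.404, -2.774, -0.05]
force: [0.0, -0.6, 0.1]
width: 0.549
```

```bash
python3 plan.py 499.8 441.4 46 143.7
python3 - <<'E'
from h import *
g,P,o,r=scooptilt('w18')
for v in (60,80,100,120,140,160,200,230,250): print(v,P[v,320].round(4))
E
```

```text
t 34.77 tcp [484.5 421.9  72.7] yaw 143.7 tilt 2.61 F [ 0.  -0.6  0.1] T [ 0.09 -0.07 -0.03] w mm 50.5 q [-0.83  0.63  0.08  1.67 -0.11  0.87  1.82]
toolz deg [-2.49  0.8 ]
delta [-2.52 -0.19  2.63] |d| 3.6 turn -0.0 or 180.0
60 [0.4056 0.3171 0.0006]
80 [0.416  0.3298 0.0204]
100 [0.4226 0.339  0.0179]
120 [0.4294 0.3483 0.0161]
140 [0.4362 0.3577 0.0136]
160 [0.4432 0.367  0.017 ]
200 [0.4568 0.3852 0.0209]
230 [0.4671 0.399  0.0228]
250 [0.4739 0.4081 0.0254]
```

View pics/w18.png

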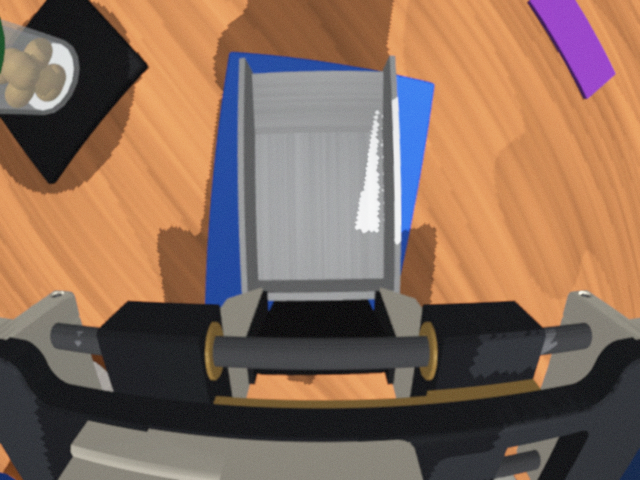

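Request:
{"name": "arm_command", "arguments": {
  "deltas": [
    {"xyz": [-0.4, 0, 0.6], "turn": 0, "jaw": 255},
    {"xyz": [-0.9, 0, 1.2], "turn": 0, "jaw": 255},
    {"xyz": [-1.4, 0, 1.8], "turn": 0, "jaw": 255},
    {"xyz": [-1.8, 0, 2.3], "turn": 0, "jaw": 255},
    {"xyz": [-2.0, 0, 2.5], "turn": 0, "jaw": 255}
  ]
}}

```text
clock: 35.23
position: [0.4953, 0.4391, 0.0461]
ee_rot: [1.404, -2.773, -0.05]
force: [-0.6, -1.2, 4.6]
width: 0.549
```

```bash
python3 plan.py 499.8 441.4 46 143.7
python3 - <<'E'
from h import *
g,P,o,r=scooptilt('w19')
for v in (60,80,100,120,140,160,200,230,250): print(v,P[v,320].round(4))
E
```

```text
t 35.23 tcp [495.3 439.1  46.1] yaw 143.7 tilt 2.64 F [-0.6 -1.2  4.6] T [-0.15  0.16 -0.03] w mm 50.5 q [-0.83  0.68  0.07  1.63 -0.12  0.85  1.81]
toolz deg [-2.53  0.77]
delta [-0.45 -0.23 -0.01] |d| 0.5 turn -0.0 or 180.0
60 [0.4245 0.3419 0.0217]
80 [0.4301 0.3498 0.018 ]
100 [0.4359 0.3579 0.0149]
120 [0.4419 0.3662 0.0133]
140 [0.448  0.3745 0.0122]
160 [0.4541 0.3829 0.0119]
200 [0.4666 0.4001 0.0106]
230 [0.4765 0.4136 0.0088]
250 [0.4833 0.4229 0.0082]
```

Request:
{"name": "arm_command", "arguments": {
  "deltas": [
    {"xyz": [0, 0, 0], "turn": 0, "jaw": 60},
    {"xyz": [0, 0, 0], "turn": 0, "jaw": 20},
    {"xyz": [0, 0, 0], "turn": 0, "jaw": 0},
    {"xyz": [0, 0, 0], "turn": 0, "jaw": 0},
    {"xyz": [0, 0, 0], "turn": 0, "jaw": 0}
  ],
  "force": 30
}}

```text
clock: 35.7
position: [0.4955, 0.439, 0.0463]
ee_rot: [1.404, -2.773, -0.05]
force: [-0.4, -0.2, 0.5]
width: 0.859
```

Request:
{"name": "arm_command", "arguments": {
  "deltas": [
    {"xyz": [0, 0, -1], "turn": 0, "jaw": 0},
    {"xyz": [0, 0, -4], "turn": 0, "jaw": 0},
    {"xyz": [0, 0, -8], "turn": 0, "jaw": 0},
    {"xyz": [0, 0, -12], "turn": 0, "jaw": 0},
    {"xyz": [0, 0, -15], "turn": 0, "jaw": 0}
  ]
}}

```text
clock: 36.12
position: [0.5029, 0.4372, 0.2006]
ee_rot: [1.405, -2.776, -0.051]
force: [1.0, 0.2, 0.1]
width: 1.003
```

```bash
python3 plan.py 380 500 250 143.7
python3 - <<'E'
from h import *
g,P,o,r=scooptilt('w20')
for v in (100,120,140,160,180,200,210,220): print(v,P[v,320].round(4))
E
```

```text
t 36.12 tcp [502.9 437.2 200.6] yaw 143.7 tilt 2.53 F [1.  0.2 0.1] T [ 0.15 -0.05 -0.04] w mm 92.2 q [-0.84  0.53  0.1   1.48 -0.1   1.15  1.8 ]
toolz deg [-2.36  0.91]
delta [ 2.27 13.82 -4.33] |d| 14.7 turn -0.0 or 180.0
100 [0.4275 0.3451 0.0124]
120 [0.4383 0.3602 0.0071]
140 [0.4496 0.3755 0.0072]
160 [0.4608 0.3908 0.0068]
180 [0.4721 0.4062 0.0072]
200 [0.4836 0.4217 0.0071]
210 [0.4873 0.425  0.0339]
220 [0.4908 0.4282 0.0553]
```

View pics/w20.png

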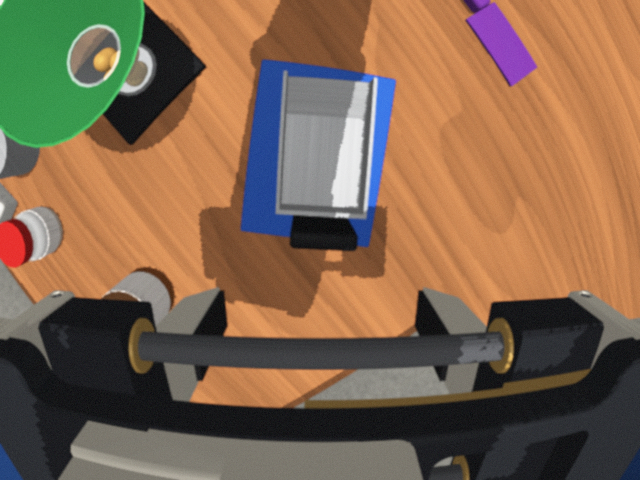

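The scoop stands flat on the mat (floor z = 7.1 ±0.2 mm along its length). Moving the arm aside for the full final check.

Request:
{"name": "arm_command", "arguments": {
  "deltas": [
    {"xyz": [3, 15, -4], "turn": 0, "jaw": 0},
    {"xyz": [3, 15, -4], "turn": 0, "jaw": 0},
    {"xyz": [3, 15, -4], "turn": 0, "jaw": 0},
    {"xyz": [3, 15, -4], "turn": 0, "jaw": 0},
    {"xyz": [3, 15, -4], "turn": 0, "jaw": 0}
  ]
}}

```text
clock: 36.58
position: [0.3604, 0.5083, 0.2566]
ee_rot: [1.423, -2.777, -0.065]
force: [-1.2, 1.2, 0.3]
width: 0.999
```

Request:
{"name": "arm_command", "arguments": {
  "deltas": [
    {"xyz": [3, 15, 0], "turn": 30, "jaw": 0},
    {"xyz": [3, 15, 0], "turn": 30, "jaw": 0},
    {"xyz": [3, 15, 0], "turn": 30, "jaw": 0},
    {"xyz": [3, 15, 0], "turn": 30, "jaw": 0},
    {"xyz": [3, 15, 0], "turn": 30, "jaw": 0}
  ]
}}

```text
clock: 37.0
position: [0.2109, 0.5758, 0.2644]
ee_rot: [0.656, -3.036, -0.06]
force: [-1.8, 0.1, 0.1]
width: 0.998
```

```bash
python3 plan.py
python3 - <<'E'
from sp import *
g=get_image('top');meas(g);cv2.imwrite('pics/t10.png',g['frame'][:,:,::-1]);np.savez('top10.npz',**g)
s=get_image('scene');cv2.imwrite('pics/s20.png',s['frame'][:,:,::-1])
P=cloud(g);H=hsv(g);z=P[...,2];v,u=np.mgrid[0:480,0:640]
box=(u>385)&(u<485)&(v>110)&(v<285)
k=box&(z>.069)&(z<.0785)
c=np.array([536.8,-320.4]);a=np.radians(-12.9);Rm=np.array([[np.cos(a),np.sin(a)],[-np.sin(a),np.cos(a)]])
k&=(H[...,1]<70)
L=(P[k][:,:2]*1000-c)@Rm.T
L=L[(L[:,0]<155)&(abs(L[:,1])<40)]
print('row extent heater frame x',L[:,0].min(),'y',L[:,1].min(),L[:,1].max())
for lo,hi in [(-32,32),(32,96),(96,155)]:
    m=L[(L[:,0]>lo)&(L[:,0]<hi)];print(lo,rect(m/1000),len(m), np.percentile(m[:,1],[3,97]).round(1))
mb=(u>100)&(u<210)&(v>200)&(v<295)
k=(u<165)&(u>105)&(v<260)&(v>200)&(z>.088)&(z<.1)&(H[...,2]<70);print('handle',P[k].mean(0).round(3),k.sum())
k=(H[...,0]>12)&(H[...,0]<30)&(H[...,1]>110)&(u>205)&(u<250)&(v>190)&(v<225);print('beads',k.sum(),P[k].min(0).round(3),P[k].max(0).round(3))
for nm,uv in [('bottle',(145,152)),('jar',(209,132)),('pot',(247,147)),('slide',(505,234))]: print(nm,P[uv[1],uv[0]].round(3))
E
```

```text
t 37.0 tcp [210.9 575.8 264.4] yaw 114.3 tilt 3.01 F [-1.8  0.1  0.1] T [ 0.03  0.03 -0.01] w mm 91.8 q [-1.37  0.38  0.13  1.57 -0.11  1.18  0.79]
toolz deg [-2.45  1.75]
yel [304. 194.] 193 (array([598. ,  10.3]), array([77.2, 18.4]), -0.5)
red [332. 193.] 182 (array([599.7, -64.8]), array([77.2, 15.8]), -0.8)
blue [359. 157.] 143 (array([ 693.9, -137.7]), array([42.4, 21.6]), 89.3)
blue [331. 158.] 136 (array([692.1, -60.8]), array([42.4, 21.6]), 89.3)
blue [301. 160.] 138 (array([687.7,  16. ]), array([42.4, 21.5]), 89.3)
blue [360. 191.] 164 (array([ 602.7, -138.1]), array([75.1, 15.2]), 3.2)
row extent heater frame x -34.559327629058735 y -24.80146008468825 23.265283443411956
-32 (array([ 0. , -1.2]), array([63.8, 47.2]), -0.3) 412 [-22.7  20.4]
32 (array([63.9, -0.5]), array([64.4, 46.8]), 1.2) 407 [-22.6  21. ]
96 (array([125.6,  -0.9]), array([58.8, 46.6]), 0.4) 360 [-22.3  21. ]
handle [0.493 0.433 0.096] 96
beads 173 [ 0.369 -0.041  0.02 ] [0.573 0.225 1.423]
bottle [0.682 0.385 0.15 ]
jar [0.753 0.25  0.066]
pot [0.715 0.153 0.059]
slide [ 0.483 -0.511  0.037]
```

View pics/t10.png

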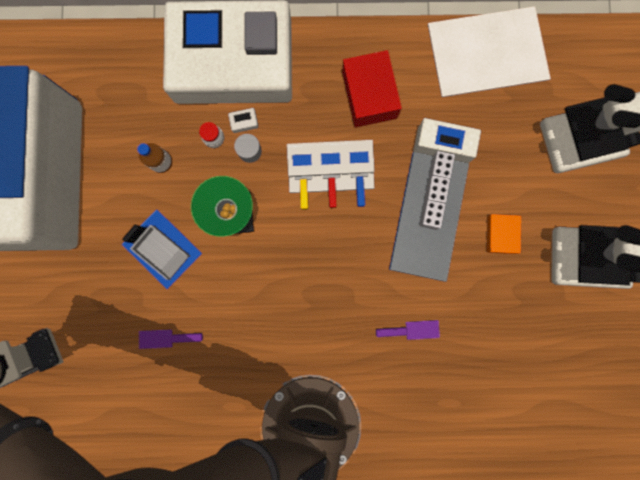

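View pics/s20.png

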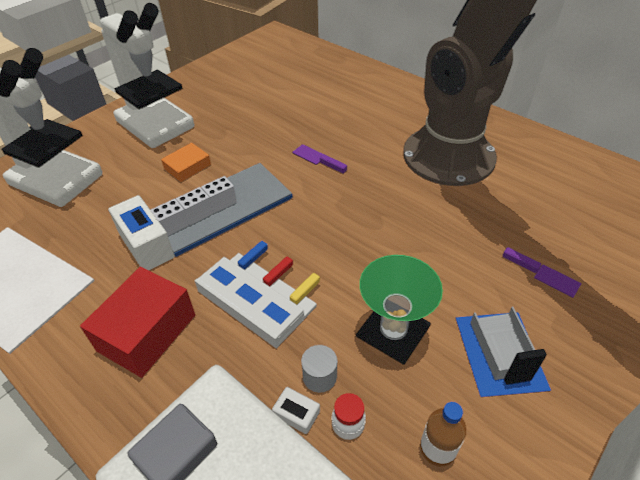

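Everything checks out; I let the arm settle and hand in.

Request:
{"name": "arm_command", "arguments": {
  "deltas": [
    {"xyz": [0, 0, 0], "turn": 0, "jaw": 0},
    {"xyz": [0, 0, 0], "turn": 0, "jaw": 0},
    {"xyz": [0, 0, 0], "turn": 0, "jaw": 0},
    {"xyz": [0, 0, 0], "turn": 0, "jaw": 0},
    {"xyz": [0, 0, 0], "turn": 0, "jaw": 0}
  ]
}}

```text
clock: 37.52
position: [0.22, 0.572, 0.2639]
ee_rot: [0.658, -3.04, -0.055]
force: [-0.1, -0.3, 0.5]
width: 1.001
```

Run:
```python
from sp import *
g=get_image('top');a=np.load('top10.npz')['frame'].astype(int)
d=np.abs(g['frame'].astype(int)-a).sum(-1)>90; print([(s[:2],s[4]) for k,s,c in comps(d,15)])
from cell import sign_off
print(sign_off())
```

```text
[(array([ 76, 293], dtype=int32), np.int32(49)), (array([ 29, 324], dtype=int32), np.int32(175)), (array([  0, 337], dtype=int32), np.int32(98)), (array([ 67, 337], dtype=int32), np.int32(15)), (array([ 11, 340], dtype=int32), np.int32(28)), (array([ 89, 341], dtype=int32), np.int32(28)), (array([ 24, 342], dtype=int32), np.int32(81)), (array([ 75, 344], dtype=int32), np.int32(17)), (array([113, 345], dtype=int32), np.int32(22)), (array([  0, 348], dtype=int32), np.int32(94)), (array([  0, 356], dtype=int32), np.int32(43)), (array([  0, 360], dtype=int32), np.int32(200)), (array([ 23, 365], dtype=int32), np.int32(22)), (array([  0, 399], dtype=int32), np.int32(496)), (array([150, 466], dtype=int32), np.int32(31))]
the job is handed in; nothing more can be done
None
```

The job is done and handed in at about 37.5 s, with every part of the task in place in my last checks. `sign_off` gives no verdict.

**What I did**
- **Blocks:** I gripped each loose block, squared it and pushed it up against the fixed block.
- **Spatulas:** I slid blue, red and yellow fully home in the rack. Yellow had been knocked aside early on, so I re-measured it first.
- **Beads:** The wrist cannot pitch, so I held the scoop by the sides of its handle. I rested it on the funnel rim and let it hinge at 3 N until the beads rolled out, at about 28°.
- **Scoop:** I hinged it back flat onto its mat.

**Last checks**
- **Blocks:** Centres are at x ≈ 0 and 64 mm in the heater's frame, within 1.5 mm of the centre line and about 1° of square. No gap is visible.
- **Beads:** All six are in the tube; the highest point was at about 68 mm. In the final view that depth reading included some missing pixels, so this comes from the reading just after the pour and from the pictures.
- **Scoop:** It is flat, with its floor at 7 mm along its length, and about 10–15 mm from the mat's centre.
- **Spatulas:** Tips are at about 78 mm by handle position. Each blade also pushed back with 9–11 N at the end of its slot.
- **Other things:** The bottle, jar, pot and slide box read within a few millimetres of their start, and the purple look-alikes were not touched. The last image comparison showed only the arm and its shadow changing.

The tool's tilt drifted to about 3° over the run, with no visible effect on the result.

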